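# Rotate the bottle stock through the gravity lane

### The arm

A 6-joint arm with a two-finger parallel gripper is mounted at the origin on the work surface. World frame = base frame: x ahead of the robot, y to its left, z up, the work surface at z = 0. Lengths are in mm, angles in rad, forces in N, time in s.
With the tool pointing down it reaches from about 275 to 1000 mm from the base axis. Payload 8.4 kg.
Tool frame: the origin (TCP) lies midway between the tips of the shut fingers; the grasp point (between the pads) lies 19 mm behind it; z points along the fingers, y is the direction in which the jaws open and shut (so a half turn about z gives the same grasp; the last joint's range is limited). The gripper opens to 85 mm and grips with 20 to 120 N. Pads are 22 mm wide; open, the fingers measure 114 mm over their backs; the gripper's body (76 mm by 85 mm) begins 54 mm behind the grasp point. The pads swing forward as they close: fully open they stand 13 mm farther back than shut.
Start: joints at [-1.238, 0.353, 1.633, -0, 1.155, -0.002], TCP at [205.361, -590.3, 231.281] pointing down, gripper open.
Joint ranges: [-2.63, 2.63], [-0.92, 2.1], [0.06, 2.66], [-1.3, 4.44], [0, 2.69], [-3.02, 3.02]. Speed limits (rad/s): [2.22, 2.22, 2.79, 3.14, 3.14, 3.14].

### API

Orientations are given as a unit quaternion [x, y, z, w].
In Python, from rig import arm gives the robot as it stands. The module is installed in compiled form; this text tells all that it offers.
- The arm moves only by the tool jog_arm, never from a script. Its argument "commands" is a list of rows, each a list of 3 entries, a list of its own where there are three numbers: the closure in counts, from 0 (fully open) to 255 (shut), then the shift along the world's x, y, z in cm, then the turn, a rotation vector about the world's x, y, z in degrees. In form: [[fingers, [dx, dy, dz], [wx, wy, wz]], ...]. A call has 1 to 20 rows; each row is the pose to reach, as a shift and turn from the pose commanded when the call began; what a row does not reach only later rows make up. A row lasts 1/10 s, in which the tool goes at most 50 mm and 8.59 degrees, less where a joint would pass 70% of its speed; a pose out of reach is approached as far as the arm can. A call with a gripper value outside its range is refused whole. The fingers move at their own pace and stop on an object; the grip force is fixed at half the most. Time passes only in rows, so rows that repeat a pose let the fingers close. It gives the time, the measured TCP pose, the force and the opening at its end, in the units of the state.
- arm.state(): the state, without advancing time (a new reading comes with each control period).
- arm.capture(name): name is "side" or "top"; returns (picture, depth): 480x640x3 uint8, red, green, blue; 480x640 float32, mm along the optical axis (not along the pixel's ray), 0 where there is no reading.
- arm.camera_info(name): a dict with "K" (3x3 intrinsics, pixels), "R" (3x3) and "t" (3): a world point X has camera coordinates R X + t. Camera axes: x right, y down, z forward; pixel columns grow to the right and rows downward; lengths in mm; the calibration is good to about 2 mm. A picture is of the moment at which its call begins. camera_info takes no time and is no camera call.
- arm.hand_in(): hands the job in, once; it reports no verdict.
The state is a dict: "time_s": time; "q": joint angles; "joint_velocities": joint speeds; "joint_efforts": joint torques, N m; "tool_pos": TCP position; "tool_rot": TCP orientation; "contact_force": force on the tool from outside, world axes, zero at the start; "wrist_torque": the same for the moment, N m; "finger_gap": opening from 0.0 (shut) to 1.0 (fully open).
Only numpy, scipy, OpenCV 4.12 (cv2) and the standard library are available. Lean on these libraries where they do the work, as an engineer would, in place of code of your own. Each camera call takes 0.05 s, during which the arm holds its last target.

### The job

Lift the lid off the cool tub by its knob and lay it flat on the bench mat. Take the two oldest bottles from the front (low end) of the sloped lane, the very front one first, and stand them upright inside the tub, then put the lid back on squarely so that it sits fully home; also load every new bottle that stands on the bench into the lane behind the old one that is left, cap uppermost and standing square on the lane floor. Leave the beaker, flask and tip box where they are.

Things in the scene. Friction and masses are not known exactly. Their poses are not given: they have to be found in the camera images.
- lane_bed: slippery floor of the fixed aluminium bottle lane, sloped 0.28 rad; let go on it, a bottle slides down onto the one below. Origin: mid-width on the floor at the inner face of the front stop (low end, 24 mm above the bench, stop 18 mm high); x up the slope, y across, z square to the floor. 270 mm long, upper end and top open, 52 mm wide between rails 4 mm thick, only 10 mm above the floor
- lane_top (a point): point on the lane floor, mid-width, 205 mm up the slope from the front stop: free room for loading. Bottles stand in single file square to the floor, their centres 23, 69, 115 and 161 mm up from the stop
- old1_mid (a point): the oldest bottle, first at the front (low end) of the lane: square white body 46 x 46 x 52 mm with a round grey cap (30 mm across, 14 mm tall), 66 mm tall in all, about 0.16 kg; this point is its centre, 33 mm above its underside; z out of the cap, x and y square to the side faces
- old2_mid (a point): the second oldest bottle, standing behind old1 in the lane: same shape
- old3_mid (a point): the third bottle, standing behind old2 in the lane: same shape
- new1_mid (a point): a new bottle, standing on the bench beyond or beside the mat (one to three are present): same shape and same point
- new2_mid (a point): a new bottle, standing on the bench beyond or beside the mat (one to three are present): same shape and same point
- new3_mid (a point): a new bottle, standing on the bench beyond or beside the mat (one to three are present): same shape and same point
- tub: open grey cool tub fixed to the bench, 164 (its x) x 156 (its y) mm outside and 86 mm tall, walls and floor 5 mm, so 154 x 146 mm inside. Origin: centre of its underside, z up
- lid_knob (a point): centre of the square black knob (26 x 26, 30 mm tall) on the loose white tub lid, 0.22 kg. Plate 170 (x) x 162 (y) x 6 mm, its top 15 mm below this point; a lip under it, 6 mm deep, 146 x 138 mm outside, drops into the tub's mouth (4 mm play each side). Lid's lowest face 27 mm below this point; on the tub this point is 107 mm above the tub's underside. z up; fits either way round
- mat: black rubber bench mat, 200 (x) x 190 (y) x 3 mm, fixed flat on the bench; origin: centre of its underside
- beaker: bystander: a glass beaker, 70 mm wide and 90 mm tall; origin: centre of its underside
- flask: bystander: an amber conical flask, 84 mm wide and 118 mm tall; origin: centre of its underside
- tipbox: bystander: a grey box of pipette tips, 85 x 120 mm and 57 mm tall; origin: centre of its underside
Not all that is in view belongs to the job. What is shaped like the part that bears old1_mid but turquoise is not meant.

How it is judged (in metres and radians):
On the way, in this order (a step that is already met when the one before it is completed fails the run):
1. the lid lies flat on the mat (horizontal distance between lid_knob and mat below 0.07 m and height (world z) of lid_knob below 0.036 m and angle between lid_knob's own z axis and vertical below 0.06 rad), for 0.3 s.
2. the oldest bottle stands in the tub (x of old1_mid in the frame of tub between -0.06 and 0.06 m and y of old1_mid in the frame of tub between -0.056 and 0.056 m and z of old1_mid in the frame of tub between 0.03 and 0.046 m and angle between old1_mid's own z axis and vertical below 0.12 rad), for 0.3 s.
3. the second oldest bottle stands in the tub (x of old2_mid in the frame of tub between -0.06 and 0.06 m and y of old2_mid in the frame of tub between -0.056 and 0.056 m and z of old2_mid in the frame of tub between 0.03 and 0.046 m and angle between old2_mid's own z axis and vertical below 0.12 rad), for 0.3 s.
At the end, for the whole second after the job is handed in: old1 and old2 upright (0.12 rad) on the tub floor; old3 at the lane stop (centre under 34 mm up); each new bottle on the lane floor behind it (centre 55-190 mm up, 8 mm of mid-lane, square to 0.1 rad, cap up); lid home on the tub (8 mm, 0.1 rad, height 3 mm) (all of step 2 and all of step 3 and x of old3_mid in the frame of lane_bed between 0.015 and 0.034 m and y of old3_mid in the frame of lane_bed between -0.008 and 0.008 m and z of old3_mid in the frame of lane_bed between 0.028 and 0.038 m and angle between the z axis of each of old3_mid, new1_mid, new2_mid, new3_mid and the z axis of lane_bed, either way round below 0.1 rad and angle between each of old3_mid, new1_mid, new2_mid, new3_mid's own z axis and vertical below 0.6 rad and x of lid_knob in the frame of tub between -0.008 and 0.008 m and y of lid_knob in the frame of tub between -0.008 and 0.008 m and z of lid_knob in the frame of tub between 0.104 and 0.11 m and angle between the x axis of lid_knob and the x axis of tub, either way round below 0.1 rad and angle between lid_knob's own z axis and vertical below 0.04 rad and x of new1_mid in the frame of lane_bed between 0.055 and 0.19 m and y of new1_mid in the frame of lane_bed between -0.008 and 0.008 m and z of new1_mid in the frame of lane_bed between 0.028 and 0.038 m and x of new2_mid in the frame of lane_bed between 0.055 and 0.19 m and y of new2_mid in the frame of lane_bed between -0.008 and 0.008 m and z of new2_mid in the frame of lane_bed between 0.028 and 0.038 m and x of new3_mid in the frame of lane_bed between 0.055 and 0.19 m and y of new3_mid in the frame of lane_bed between -0.008 and 0.008 m and z of new3_mid in the frame of lane_bed between 0.028 and 0.038 m); the robot touches nothing.
It fails at once if the beaker is shifted by more than 30 mm (distance of beaker from where it was at the start of the episode above 0.03 m).
It fails at once if the flask is shifted by more than 30 mm (distance of flask from where it was at the start of the episode above 0.03 m).
It fails at once if the tipbox is shifted by more than 30 mm (distance of tipbox from where it was at the start of the episode above 0.03 m).
Of new1, new2, new3 only 1 to 3 are there at a start; the rules pass over those that are not, and their reading is None.
At some moment in a run one of new1, new2, new3, lid may be knocked a few centimetres aside while the robot is not near it.
It also fails if it takes over 210 s, if anything falls off the work surface, if the arm or the gripper's body presses on something with over 40 N, if the wrist force passes 120 N, or if a joint passes its speed limit or range.

## Working session

There is one attempt and no reset: what is moved stays moved. The work goes in short steps, Python scripts to look and compute and a tool call to move; the robot and the scene stay as the last step left them, time stands still between calls to the robot, and variables do not carry over. Pictures are saved under pics/ and viewed, and the job is handed in when it is done.

Besides the shell and the picture viewer there is one more tool, called after "Call:" as name([rows], argument=value, ...), one row to a line, values as JSON. jog_arm: Moves the arm, as the interface text tells. Its arguments: {"type":"object","properties":{"commands":{"type":"array","items":{"type":"array"}}},"required":["commands"]}

```bash
mkdir -p pics
cat > h.py <<'E'
import numpy as np, cv2
from rig import arm
def cap(n,f=None):
    p,d=arm.capture(n); 
    if f: cv2.imwrite('pics/'+f,cv2.cvtColor(p,cv2.COLOR_RGB2BGR))
    np.savez('/tmp/%s.npz'%n,p=p,d=d)
    return p,d
def world(n,d):
    c=arm.camera_info(n);K=np.array(c['K']);R=np.array(c['R']);t=np.array(c['t'])
    v,u=np.mgrid[0:480,0:640]
    P=np.stack([(u-K[0,2])/K[0,0]*d,(v-K[1,2])/K[1,1]*d,d],-1)
    return (P-t)@R
E
python3 - <<'E'
from h import *
for n in('top','side'):
    cap(n,n+'0.png'); c=arm.camera_info(n); print(np.round(c['K']),np.round(c['R'],3),np.round(c['t']))
print(arm.state())
E
```

```text
[[499.   0. 319.]
 [  0. 499. 234.]
 [  0.   0.   1.]] [[-0.003 -1.     0.025]
 [-0.989 -0.    -0.149]
 [ 0.149 -0.025 -0.988]] [  13.  550. 1120.]
[[575.   0. 322.]
 [  0. 575. 243.]
 [  0.   0.   1.]] [[-0.846 -0.532 -0.012]
 [-0.366  0.598 -0.714]
 [ 0.387 -0.6   -0.701]] [ 474.  252. 1394.]
{'time_s': 0.1, 'q': array([-1.23839095e+00,  3.53578845e-01,  1.63406141e+00, -2.18962722e-06,
        1.15523648e+00, -2.39060520e-03]), 'joint_velocities': array([ 0.00067135,  0.00055282, -0.00184603,  0.00018235, -0.00084839,
       -0.00024224]), 'joint_efforts': array([ 1.69874288e-04, -6.06356621e+01, -3.42820466e+01,  4.24077029e-05,
        4.14559938e-03, -1.16718650e-05]), 'tool_pos': array([ 205.22132031, -589.87985456,  230.63609312]), 'tool_rot': array([ 9.86021367e-01,  1.66617682e-01, -1.06449139e-04, -6.33155654e-04]), 'contact_force': array([ 0.01477881,  0.30881021, -0.28565139]), 'wrist_torque': array([ 0.02178851,  0.00580732, -0.00113653]), 'finger_gap': 0.9986610108755812}
```

View pics/top0.png

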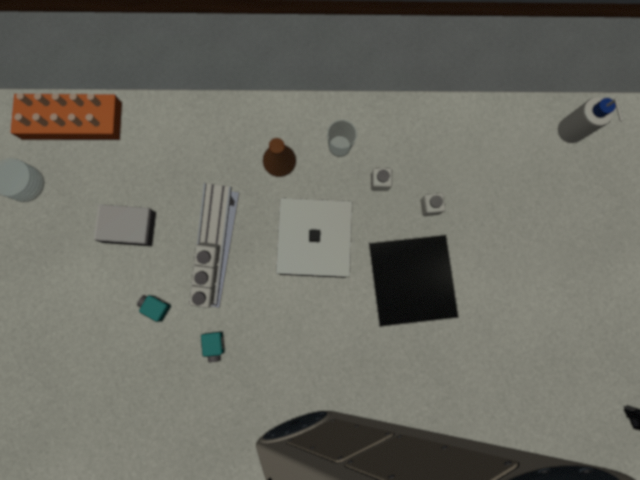

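View pics/side0.png

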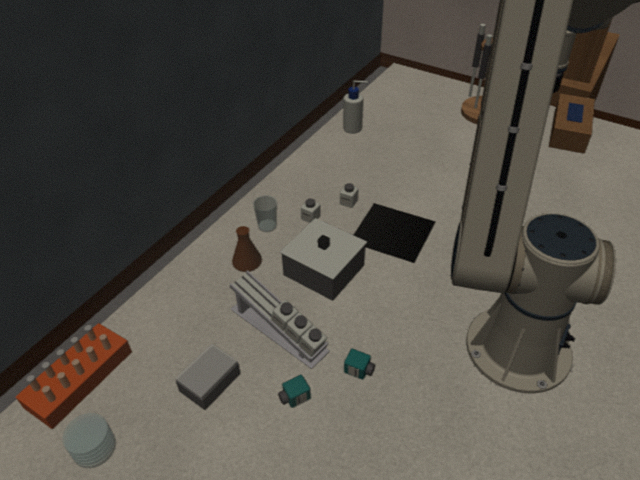

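The top view shows the lid knob at (314,236), the mat at (414,280), and the lane from the stop near (200,305) up to (218,185), with three white bottles at (203,257), (201,278) and (199,298). Two new bottles stand at (382,178) and (433,204). The turquoise look-alikes at (152,307) and (211,345) lie on their sides and are not meant. Next I measure all of these.

Run:
```python
from h import *
z=np.load('/tmp/top.npz');p,d=z['p'],z['d'];W=world('top',d)
cv2.imwrite('pics/crop1.png',cv2.resize(cv2.cvtColor(p[120:340,130:470],cv2.COLOR_RGB2BGR),None,fx=2.3,fy=2.3,interpolation=cv2.INTER_CUBIC))
for nm,(u,v) in dict(knob=(314,236),lidA=(290,215),lidB=(340,260),mat=(414,280),n1=(383,176),n2=(435,202),o1=(199,298),o2=(201,278),o3=(204,257),table=(300,330),table2=(500,250)).items():
    print(nm,np.round(W[v,u],1), (d[v-3:v+4,u-3:u+4]>0).mean(), np.round(W[v-2:v+3,u-2:u+3,2].std(),2))
```

```text
knob [533.8  25.2 118.4] 1.0 1.71
lidA [585.4  78.4  90.2] 0.9795918367346939 214.97
lidB [484.2 -32.4  92.2] 1.0 1.92
mat [ 445.1 -214.8    1.3] 1.0 1.81
n1 [ 683.  -136.4   64. ] 1.0 2.44
n2 [ 620.2 -254.3   70. ] 1.0 2.19
o1 [401.8 273.7  94.8] 1.0 2.4
o2 [444.3 268.8 104.3] 1.0 2.42
o3 [488.4 261.  117.7] 0.9795918367346939 2.31
table [328.9  56.6  -3.5] 1.0 2.75
table2 [ 517.4 -427.2   -1.8] 1.0 2.3
```

View pics/crop1.png

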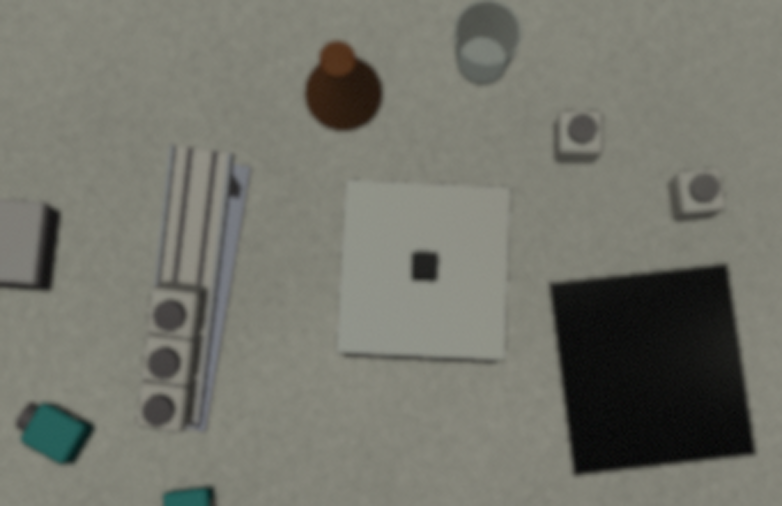

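```bash
cat >> h.py <<'E'
def ray(n,uv,zp):
    c=arm.camera_info(n);K=np.array(c['K']);R=np.array(c['R']);t=np.array(c['t'])
    uv=np.atleast_2d(np.asarray(uv,float))
    D=np.c_[(uv[:,0]-K[0,2])/K[0,0],(uv[:,1]-K[1,2])/K[1,1],np.ones(len(uv))]@R
    C=-R.T@t
    return C+D*((zp-C[2])/D[:,2])[:,None]
def proj(n,X):
    c=arm.camera_info(n);Y=np.atleast_2d(X)@np.array(c['R']).T+np.array(c['t']);Y=Y@np.array(c['K']).T
    return Y[:,:2]/Y[:,2:]
def seg(mask,u,v):
    k,l,s,cen=cv2.connectedComponentsWithStats(mask.astype(np.uint8),connectivity=4)
    i=l[v,u]; m=(l==i).astype(np.uint8)
    c=max(cv2.findContours(m,0,cv2.CHAIN_APPROX_NONE)[0],key=len)[:,0,:]
    return i,s[i],cen[i],c,m
def rect(n,c,z):
    P=ray(n,c,z)[:,:2].astype(np.float32); r=cv2.minAreaRect(P); return r
E
python3 - <<'E'
from h import *
z=np.load('/tmp/top.npz');p,d=z['p'],z['d'];g=p.astype(int).mean(2)
for v in (176,298): 
    u=383 if v==176 else 199
    print(g[v-16:v+16:2,u-16:u+16:2].astype(int))
print(g[228:246:2,290:340:3].astype(int), g[272:284:4,355:385:2].astype(int))
E
```

```text
[[125 125 123 125 127 125 125 124 125 124 125 127 126 127 125 122]
 [126 124 124 125 126 126 125 125 124 124 125 125 124 125 125 124]
 [127 125 126 126 126 125 126 125 125 127 125 125 125 127 128 128]
 [127 126 125 125 122 121 121 125 125 122 122 123 127 127 127 128]
 [126 124 122 119 120 119 121 121 119 118 119 120 123 127 128 127]
 [124 122 119 118 134 132 113  95  87  95 117 131 117 122 127 128]
 [123 121 107 115 136 119  84  77  77  78  88 119 114 119 124 126]
 [124 117  90 110 130  99  78  77  76  77  78 101 113 120 124 125]
 [126 118  87 109 129  89  78  78  79  77  79  98 113 120 124 124]
 [126 120  89 109 131  94  76  79  79  79  84 114 118 120 123 124]
 [127 121  90 109 136 119  81  74  76  80  98 127 118 119 123 124]
 [126 119  88 108 136 137 123 105  97 112 128 134 118 121 126 127]
 [125 119  87 102 127 130 130 128 126 129 131 129 116 122 125 123]
 [127 120  87  81  91  94  95  96  98  99 100 101 109 123 123 122]
 [127 120  88  70  70  70  71  72  72  72  75  88 115 123 122 123]
 [127 124 107  88  85  85  85  86  88  87  93 113 122 124 124 125]]
[[126 126 124 124 124 130 1
[... 1175 characters left out ...]
140 139 140]
 [142 142 142 141 141 142 112  33  32  34  87 140 141 141 141 141 140]
 [142 142 141 142 142 141 112  33  33  34  87 141 141 141 141 141 141]
 [142 142 142 142 141 142 109  34  31  32  97 142 140 141 141 141 141]
 [143 142 142 141 142 142 110  33  32  31 100 142 141 141 141 141 140]
 [142 142 143 142 142 142 112  36  35  35 104 142 140 142 142 141 141]
 [142 141 142 142 142 141 133 108 107  96 128 141 141 140 141 141 141]
 [143 142 142 142 141 142 141 140 141 138 141 141 142 141 141 141 141]] [[125 127 127 128 128 127 128 127 107  42  13  13  13  10  13]
 [128 128 128 129 131 128 128 127 119  62  14  15  11  12  11]
 [129 130 129 127 126 127 128 128 123  83  20   9  13  15  14]]
```

```bash
cat > meas.py <<'E'
from h import *
from scipy.optimize import minimize
def hullmask(n,X,off,sz,S=4):
    q=(proj(n,X)-off+0.5)*S-0.5
    m=np.zeros((sz[1]*S,sz[0]*S),np.float32)
    cv2.fillConvexPoly(m,cv2.convexHull(np.round(q*16).astype(np.int32)),1.0,shift=4)
    return cv2.resize(m,sz,interpolation=cv2.INTER_AREA)
a=np.linspace(0,2*np.pi,40,endpoint=False)
circ=np.c_[15*np.cos(a),15*np.sin(a)]
CAP=np.vstack([np.c_[circ,np.full(40,h)] for h in(52,66)])
def box(x,y,z0,z1): return np.array([[i*x/2,j*y/2,z] for i in(-1,1) for j in(-1,1) for z in(z0,z1)])
def pose(X,x,y,z,yaw,tilt=0.):
    c,s=np.cos(yaw),np.sin(yaw); ct,st=np.cos(tilt),np.sin(tilt)
    Rt=np.array([[ct,0,-st],[0,1,0],[st,0,ct]])
    return X@Rt.T@np.array([[c,-s,0],[s,c,0],[0,0,1]]).T+[x,y,z]
def fit(n,mask,X,x,y,z,yaw=0,fityaw=True,tilt=0.,pad=25):
    q=proj(n,pose(X,x,y,z,yaw,tilt)); off=np.floor(q.min(0)-pad).astype(int); off=np.maximum(off,0)
    sz=tuple(int(i) for i in (np.ceil(q.max(0)+pad)-off)); M=mask[off[1]:off[1]+sz[1],off[0]:off[0]+sz[0]].astype(np.float32); sz=(M.shape[1],M.shape[0])
    M=cv2.GaussianBlur(M,(0,0),1.)
    def f(v):
        m=cv2.GaussianBlur(hullmask(n,pose(X,v[0],v[1],z,v[2]/50 if fityaw else yaw,tilt),off,sz),(0,0),1.); return ((m-M)**2).sum()
    v0=np.array([x,y,yaw*50]); 
    for k in (8,3):
        r=minimize(f,v0,method='Nelder-Mead',options=dict(initial_simplex=[v0,v0+[k,0,0],v0+[0,k,0],v0+[0,0,k]],xatol=.05,fatol=.01)); v0=r.x
    return np.round([r.x[0],r.x[1],np.degrees(r.x[2]/50)],1),round(r.fun,1)
E
python3 - <<'E'
from meas import *
z=np.load('/tmp/top.npz');p,d=z['p'],z['d'];g=p.astype(int).mean(2)
def comp(m,u,v): return seg(m,u,v)[4]
n='top'
print('knob',fit(n,comp(g<85,314,236),box(26,26,92,122),534,25,0))
print('lid',fit(n,comp((g>131),290,215)|comp(g<85,314,236),box(170,162,86,92),534,25,0))
print('mat',fit(n,comp(g<65,414,280),box(200,190,0,3),445,-215,0,.1))
for nm,u,v,x,y in (('n1',383,176,675,-136),('n2',435,202,612,-254)):
    c=comp(g<103,u,v); print(nm,'cap',fit(n,c,CAP,x,y,0,0,False,pad=8))
    r=[]
for nm,u,v,x,y,s in (('o1',199,298,402,274,23),('o2',201,278,444,269,69),('o3',204,257,488,261,115)):
    c=comp(g<(95),u,v)
    zb=24+s*np.sin(.28)
    print(nm,'cap',fit(n,c,CAP,x+18,y,zb,-.145,False,tilt=.28,pad=8),c.sum())
E
```

```text
knob (array([ 5.362e+02,  2.500e+01, -2.000e-01]), np.float64(10.5))
lid (array([538. ,  25.5,  -2.9]), np.float64(126.8))
mat (array([ 446.3, -212. ,    6.2]), np.float64(60.7))
n1 cap (array([ 684.9, -136.8,   -5.2]), np.float64(3.9))
n2 cap (array([ 624.1, -258.9,   -3.8]), np.float64(5.4))
o1 cap (array([418.2, 273.8,  -2.5]), np.float64(5.8)) 151
o2 cap (array([462.1, 267.3,  -1.8]), np.float64(4.8)) 153
o3 cap (array([505.6, 260.7,  -1.9]), np.float64(6.2)) 149
```

Run:
```python
from meas import *
z=np.load('/tmp/top.npz');p,d=z['p'],z['d'];W=world('top',d)
B=np.vstack([box(46,46,15,52),CAP])
for nm,x,y in (('n1',685,-137),('n2',624,-259)):
    print(nm,[fit('top',W[...,2]>15,B,x,y,0,y0) for y0 in(-.3,0,.3)])
z=np.load('/tmp/side.npz');p2,d2=z['p'],z['d'];W2=world('side',d2)
for nm,x,y in (('n1',685,-137),('n2',624,-259)):
    print(nm,[fit('side',W2[...,2]>15,B,x,y,0,y0) for y0 in(-.3,0,.3)])
o=p.copy();o2=p2.copy()
def draw(n,im,X):
    h=cv2.convexHull(np.round(proj(n,X)*16).astype(np.int32)); cv2.polylines(im,[h],True,(255,0,0),1,shift=4)
for n,im in(('top',o),('side',o2)):
    draw(n,im,pose(box(26,26,92,122),537,25,0,-.05));draw(n,im,pose(box(170,162,86,92),537,25,0,-.05));draw(n,im,pose(box(200,190,0,3),446,-212,0,.108))
    for x,y in((685,-137),(624,-259)): draw(n,im,pose(CAP,x,y,0,0))
    for x,y,s in((418.2,273.8,23),(462.1,267.3,69),(505.6,260.7,115)):
        draw(n,im,pose(CAP,x,y,24+s*np.sin(.28),-.148,.28));draw(n,im,pose(box(46,46,0,52),x,y,24+s*np.sin(.28),-.148,.28))
f=lambda i,a,b,c,d,k:cv2.resize(cv2.cvtColor(i[a:b,c:d],cv2.COLOR_RGB2BGR),None,fx=k,fy=k,interpolation=cv2.INTER_CUBIC)
cv2.imwrite('pics/ov_top.png',f(o,120,340,180,470,2.7));cv2.imwrite('pics/ov_side.png',f(o2,175,375,225,445,3))
```

```text
n1 [(array([ 685. , -137.2,   -0.9]), np.float64(218.1)), (array([ 6.851e+02, -1.373e+02,  5.000e-01]), np.float64(139.4)), (array([ 6.851e+02, -1.369e+02,  4.000e-01]), np.float64(217.6))]
n2 [(array([ 624.6, -259.1,    7. ]), np.float64(9.2)), (array([ 624.4, -258.9,    8.4]), np.float64(9.0)), (array([ 624.5, -259.2,    7.6]), np.float64(9.1))]
n1 [(array([ 681.5, -129.5,   10.7]), np.float64(1166.0)), (array([ 682. , -129.6,    9.6]), np.float64(1135.9)), (array([ 681.2, -129. ,   11.5]), np.float64(1020.4))]Traceback (most recent call last):
  File "<stdin>", line 8, in <module>
  File "meas.py", line 24, in fit
    r=minimize(f,v0,method='Nelder-Mead',options=dict(initial_simplex=[v0,v0+[k,0,0],v0+[0,k,0],v0+[0,0,k]],xatol=.05,fatol=.01)); v0=r.x
    res = _minimize_neldermead(fun, x0, args, callback, bounds=bounds,
                               **options)
    fxr = func(xr)
    fx = function(np.copy(x), *(wrapper_args + args))
  File "meas.py", line 21, in f
    m=cv2.GaussianBlur(hullmask(n,pose(X,v[0],v[1],z,v[2]/50 if fityaw else yaw,tilt),off,sz),(0,0),1.); return ((m-M)**2).sum()
                       ~~~~~~~~^^^^^^^^^^^^^^^^^^^^^^^^^^^^^^^^^^^^^^^^^^^^^^^^^^^^^^^^^^^^^^
  File "meas.py", line 4, in hullmask
    q=(proj(n,X)-off+0.5)*S-0.5
       ~~~~^^^^^
  File "h.py", line 20, in proj
    c=arm.camera_info(n);Y=np.atleast_2d(X)@np.array(c['R']).T+np.array(c['t']);Y=Y@np.array(c['K']).T
ValueError: time passes only in moves, steps and waits
```

```bash
sed -i '1a import functools' h.py; sed -i 's/arm.camera_info(n)/CI(n)/' h.py; sed -i '3a @functools.lru_cache\ndef CI(n):\n    return arm.camera_info(n)' h.py
cat > ov.py <<'E'
from meas import *
def draw(n,im,X,col=(255,0,0)):
    h=cv2.convexHull(np.round(proj(n,X)*16).astype(np.int32)); cv2.polylines(im,[h],True,col,1,shift=4)
crop=lambda i,a,b,c,d,k:cv2.resize(cv2.cvtColor(i[a:b,c:d],cv2.COLOR_RGB2BGR),None,fx=k,fy=k,interpolation=cv2.INTER_CUBIC)
E
python3 - <<'E'
from ov import *
z=np.load('/tmp/top.npz');p=z['p'];z=np.load('/tmp/side.npz');p2=z['p']
o=p.copy();o2=p2.copy()
for n,im in(('top',o),('side',o2)):
    draw(n,im,pose(box(26,26,92,122),537,25,0,-.05));draw(n,im,pose(box(170,162,86,92),537,25,0,-.05));draw(n,im,pose(box(200,190,0,3),446,-212,0,.108))
    for x,y in((685,-137),(624,-259)): draw(n,im,pose(CAP,x,y,0,0))
    for x,y,s in((418.2,273.8,23),(462.1,267.3,69),(505.6,260.7,115)):
        draw(n,im,pose(CAP,x,y,24+s*np.sin(.28),-.148,.28));draw(n,im,pose(box(46,46,0,52),x,y,24+s*np.sin(.28),-.148,.28))
cv2.imwrite('pics/ov_top.png',crop(o,120,340,180,470,2.7));cv2.imwrite('pics/ov_side.png',crop(o2,175,375,225,445,3))
E
```

```text
(no output)
```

View pics/ov_top.png

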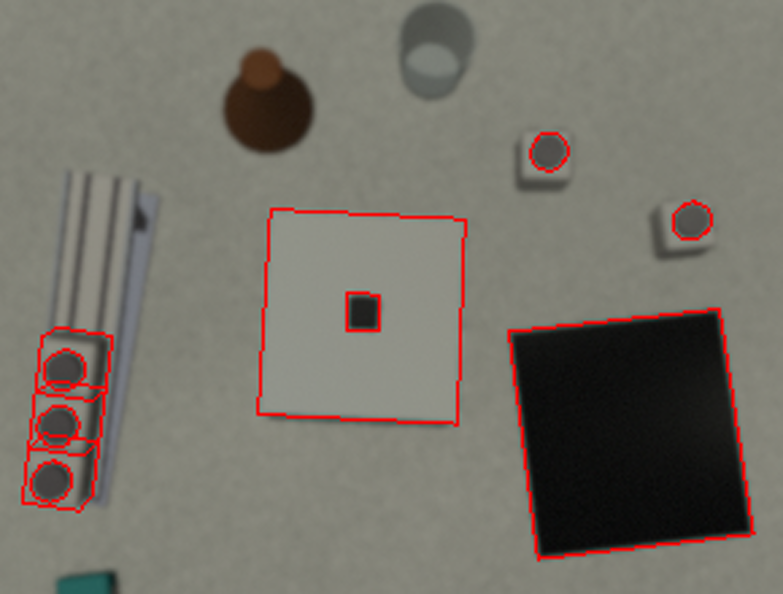

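View pics/ov_side.png

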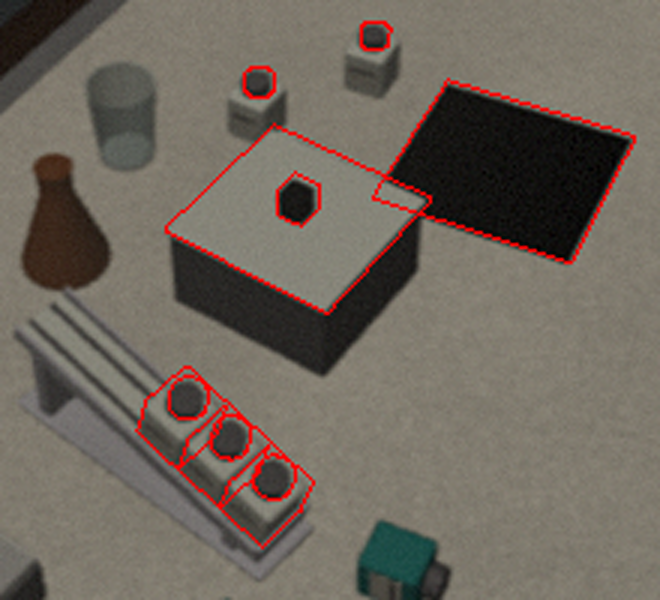

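The overlays from both cameras agree to 1 px. Only two new bottles are visible: (382,178), at world (685,-137), and (433,204), at (624,-259). I'll move above the knob first.

Call:
jog_arm([
  [0,[33.2,61.5,0],[0,0,-22]],
  [0,[33.2,61.5,0],[0,0,-22]],
  [0,[33.2,61.5,0],[0,0,-22]],
  [0,[33.2,61.5,0],[0,0,-22]],
  [0,[33.2,61.5,0],[0,0,-22]],
  [0,[33.2,61.5,0],[0,0,-22]],
  [0,[33.2,61.5,0],[0,0,-22]],
  [0,[33.2,61.5,0],[0,0,-22]],
  [0,[33.2,61.5,0],[0,0,-22]],
  [0,[33.2,61.5,0],[0,0,-22]],
  [0,[33.2,61.5,0],[0,0,-22]],
  [0,[33.2,61.5,0],[0,0,-22]],
  [0,[33.2,61.5,0],[0,0,-22]],
  [0,[33.2,61.5,0],[0,0,-22]],
  [0,[33.2,61.5,0],[0,0,-22]],
  [0,[33.2,61.5,0],[0,0,-22]],
  [0,[33.2,61.5,0],[0,0,-22]],
  [0,[33.2,61.5,0],[0,0,-22]],
])

```text
time_s: 1.9
tool_pos: [536.8, 23.6, 231.2]
tool_rot: [1.0, -0.025, -0.0, 0.0]
contact_force: [1.2, 0.1, -0.6]
finger_gap: 0.998
```

Call:
jog_arm([
  [0,[0,0.1,-4],[0,0,0]],
  [0,[0,0.1,-8],[0,0,0]],
  [0,[0,0.1,-11],[0,0,0]],
  [0,[0,0.1,-13],[0,0,0]],
  [0,[0,0.1,-13.4],[0,0,0]],
  [0,[0,0.1,-13.4],[0,0,0]],
  [0,[0,0.1,-13.4],[0,0,0]],
])

```text
time_s: 2.6
tool_pos: [538.1, 25.3, 98.5]
tool_rot: [1.0, -0.025, 0.001, -0.0]
contact_force: [1.0, 0.9, 0.0]
finger_gap: 1.003
```

Call:
jog_arm([
  [255,[0,0,0],[0,0,0]],
  [255,[0,0,0],[0,0,0]],
  [255,[0,0,0],[0,0,0]],
  [255,[0,0,0],[0,0,0]],
  [255,[0,0,0],[0,0,0]],
  [255,[0,0,0],[0,0,0]],
  [255,[0,0,0],[0,0,0]],
  [255,[0,0,0],[0,0,0]],
  [255,[0,0,0],[0,0,0]],
  [255,[0,0,0],[0,0,0]],
])

```text
time_s: 3.6
tool_pos: [537.7, 25.9, 97.8]
tool_rot: [1.0, -0.025, 0.0, -0.0]
contact_force: [-1.6, -0.1, 6.1]
finger_gap: 0.29
```

Call:
jog_arm([
  [255,[0,0,0.5],[0,0,0]],
  [255,[0,0,1.5],[0,0,0]],
  [255,[0,0,3],[0,0,0]],
  [255,[0,0,5],[0,0,0]],
  [255,[0,0,7],[0,0,0]],
  [255,[0,0,8],[0,0,0]],
  [255,[0,0,8],[0,0,0]],
  [255,[0,0,8],[0,0,0]],
])

```text
time_s: 4.4
tool_pos: [537.0, 25.7, 176.9]
tool_rot: [1.0, -0.025, -0.0, 0.0]
contact_force: [-0.2, 0.3, -2.6]
finger_gap: 0.294
```

Run:
```python
from ov import *
p,d=cap('side');cv2.imwrite('pics/s1.png',crop(p,100,400,200,500,2))
```

```text
(no output)
```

View pics/s1.png

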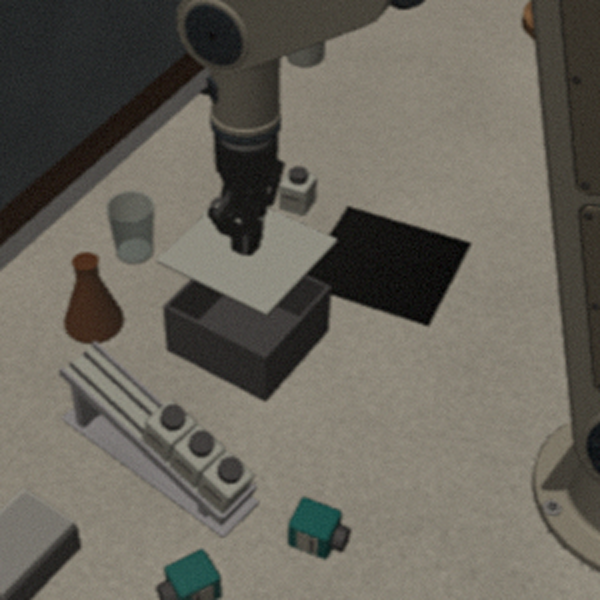

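The side view shows the lid held level above the open tub, with its knob at (245,240) in the crop. I carry it to the mat.

Call:
jog_arm([
  [255,[-1,-2.6,0],[0,0,0]],
  [255,[-2,-5.2,0],[0,0,0]],
  [255,[-3,-7.8,0],[0,0,0]],
  [255,[-4,-10.5,0],[0,0,0]],
  [255,[-5,-13.1,0],[0,0,0]],
  [255,[-6,-15.7,0],[0,0,0]],
  [255,[-7,-18.3,0],[0,0,0]],
  [255,[-8,-20.9,-1],[0,0,0]],
  [255,[-9,-23.5,-3],[0,0,0]],
  [255,[-9.1,-23.8,-6],[0,0,0]],
  [255,[-9.1,-23.8,-9],[0,0,0]],
  [255,[-9.1,-23.8,-12],[0,0,0]],
  [255,[-9.1,-23.8,-14],[0,0,0]],
  [255,[-9.1,-23.8,-14.8],[0,0,0]],
  [255,[-9.1,-23.8,-15.2],[0,0,0]],
  [255,[-9.1,-23.8,-15.2],[0,0,0]],
  [255,[-9.1,-23.8,-15.4],[0,0,0]],
  [255,[-9.1,-23.8,-15.4],[0,0,0]],
])

```text
time_s: 6.25
tool_pos: [446.9, -212.5, 24.0]
tool_rot: [1.0, -0.025, 0.001, 0.0]
contact_force: [-0.3, -0.5, -3.3]
finger_gap: 0.294
```

Call:
jog_arm([
  [255,[0,0,-0.1],[0,0,0]],
  [255,[0,0,-0.2],[0,0,0]],
  [255,[0,0,-0.2],[0,0,0]],
])

```text
time_s: 6.55
tool_pos: [446.4, -212.3, 21.4]
tool_rot: [1.0, -0.025, 0.0, 0.0]
contact_force: [0.1, 0.5, -2.9]
finger_gap: 0.292
```

Call:
jog_arm([
  [255,[0,0,-0.1],[0,0,0]],
  [255,[0,0,-0.1],[0,0,0]],
  [255,[0,0,-0.2],[0,0,0]],
  [255,[0,0,-0.2],[0,0,0]],
])

```text
time_s: 6.95
tool_pos: [446.5, -212.4, 20.8]
tool_rot: [1.0, -0.025, 0.0, 0.0]
contact_force: [-5.5, 1.6, 22.7]
finger_gap: 0.293
```

Contact is made, so I release and rise.

Call:
jog_arm([
  [200,[0,0,0.1],[0,0,0]],
  [100,[0,0,0.1],[0,0,0]],
  [0,[0,0,0.1],[0,0,0]],
  [0,[0,0,0.1],[0,0,0]],
  [0,[0,0,0.1],[0,0,0]],
  [0,[0,0,0.1],[0,0,0]],
  [0,[0,0,3],[0,0,0]],
  [0,[0,0,8],[0,0,0]],
  [0,[0,0,12],[0,0,0]],
  [0,[0,0,17],[0,0,0]],
  [0,[0,0,20],[0,0,0]],
  [0,[0,0,20],[0,0,0]],
  [0,[0,0,20],[0,0,0]],
])

```text
time_s: 8.25
tool_pos: [446.5, -212.4, 219.6]
tool_rot: [1.0, -0.025, 0.001, 0.0]
contact_force: [-0.3, 0.6, -0.5]
finger_gap: 1.003
```

```bash
cat > plan.py <<'E'
from h import *
from scipy.spatial.transform import Rotation as Ro
YL=np.radians(-8.5);T=.28
c,s=np.cos(YL),np.sin(YL)
EX=np.array([np.cos(T)*c,np.cos(T)*s,np.sin(T)]);EY=np.array([-s,c,0]);EZ=np.cross(EX,EY)
O=np.array([396.3,277.1,24.])
def lane(x,y,z): return O+x*EX+y*EY+z*EZ
RL=Ro.from_matrix(np.c_[EX,-EY,-EZ])
def down(yawdeg): 
    a=np.radians(yawdeg); return Ro.from_matrix(np.array([[np.cos(a),np.sin(a),0],[np.sin(a),-np.cos(a),0],[0,0,-1]]))
def go(pos,R):
    st=arm.state();R0=Ro.from_quat(st['tool_rot'])
    print('shift cm',np.round((np.array(pos)-st['tool_pos'])/10,2),'rot',np.round((R*R0.inv()).as_rotvec(degrees=True),1),'target',np.round(pos,1))
E
python3 - <<'E'
from plan import *
go(lane(23,0,110),RL); go(lane(23,0,16),RL); print(EZ*10)
E
```

```text
shift cm [-5.84 49.07 -8.35] rot [ -1.5 -15.9  -5.6] target [388.1 278.3 136.1]
shift cm [ -3.27  48.68 -17.39] rot [ -1.5 -15.9  -5.6] target [413.8 274.5  45.7]
[-2.7332012   0.40847966  9.61055438]
```

Call:
jog_arm([
  [0,[-5.8,49.1,0],[0,0,0]],
  [0,[-5.8,49.1,0],[0,0,0]],
  [0,[-5.8,49.1,0],[0,0,0]],
  [0,[-5.8,49.1,0],[0,0,0]],
  [0,[-5.8,49.1,0],[0,0,0]],
  [0,[-5.8,49.1,0],[0,0,0]],
  [0,[-5.8,49.1,0],[0,0,0]],
  [0,[-5.8,49.1,0],[0,0,0]],
  [0,[-5.8,49.1,0],[-1.5,-15.9,-5.6]],
  [0,[-5.8,49.1,0],[-1.5,-15.9,-5.6]],
  [0,[-5.8,49.1,-4],[-1.5,-15.9,-5.6]],
  [0,[-5.8,49.1,-8.3],[-1.5,-15.9,-5.6]],
  [0,[-5.8,49.1,-8.3],[-1.5,-15.9,-5.6]],
  [0,[-5.8,49.1,-8.3],[-1.5,-15.9,-5.6]],
  [0,[-5.8,49.1,-8.3],[-1.5,-15.9,-5.6]],
])

```text
time_s: 9.75
tool_pos: [389.4, 278.7, 137.5]
tool_rot: [0.988, -0.074, 0.139, 0.009]
contact_force: [-0.5, 0.0, 0.2]
finger_gap: 1.001
```

Run:
```python
from plan import *
go(lane(23,0,110),RL); go(lane(23,0,16),RL)
from ov import *
p,d=cap('side');cv2.imwrite('pics/s2.png',crop(p,100,400,200,500,2))
p,d=cap('top','t2.png')
```

```text
shift cm [-0.13 -0.04 -0.15] rot [-0.1 -0.   0. ] target [388.1 278.3 136.1]
shift cm [ 2.44 -0.42 -9.18] rot [-0.1 -0.   0. ] target [413.8 274.5  45.7]
```

View pics/s2.png

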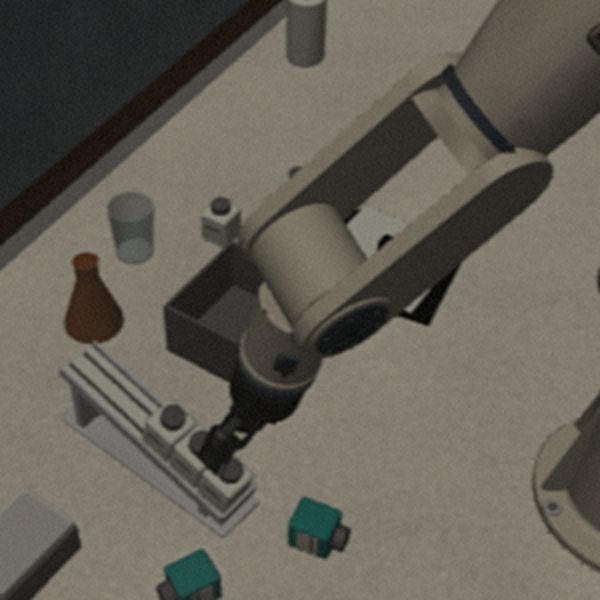

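View pics/t2.png

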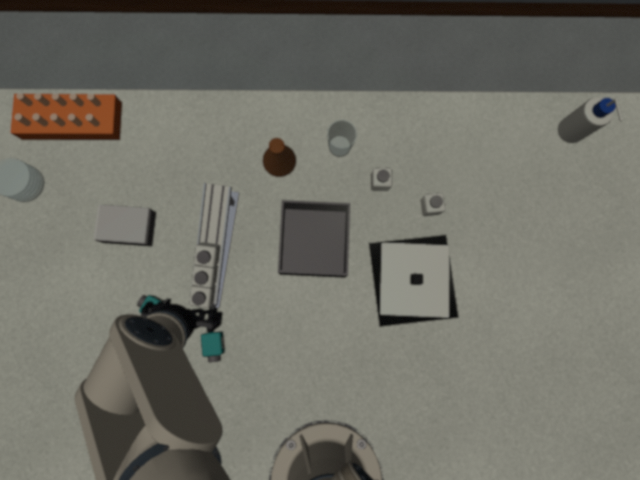

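The lid lies flat on the mat (top view, knob at (416,279)) and the tub is open. The gripper is lined up above old1, the lowest of the three, at the stop end (200,298). Descending along the lane normal.

Call:
jog_arm([
  [0,[0.7,-0.1,-3],[0,0,0]],
  [0,[1.3,-0.2,-5],[0,0,0]],
  [0,[1.8,-0.3,-7],[0,0,0]],
  [0,[2.3,-0.4,-8.4],[0,0,0]],
  [0,[2.5,-0.4,-9.1],[0,0,0]],
  [0,[2.5,-0.4,-9.1],[0,0,0]],
  [0,[2.5,-0.4,-9.1],[0,0,0]],
  [0,[2.5,-0.4,-9.1],[0,0,0]],
])

```text
time_s: 10.65
tool_pos: [413.8, 275.1, 46.3]
tool_rot: [0.988, -0.073, 0.139, 0.009]
contact_force: [0.6, -0.3, 0.4]
finger_gap: 1.0
```

Run:
```python
from ov import *
import plan
plan.go(plan.lane(23,0,16),plan.RL)
p,d=cap('side');cv2.imwrite('pics/s3.png',crop(p,230,380,230,380,4))
```

```text
shift cm [-0.   -0.06 -0.05] rot [-0.1  0.  -0. ] target [413.8 274.5  45.7]
```

View pics/s3.png

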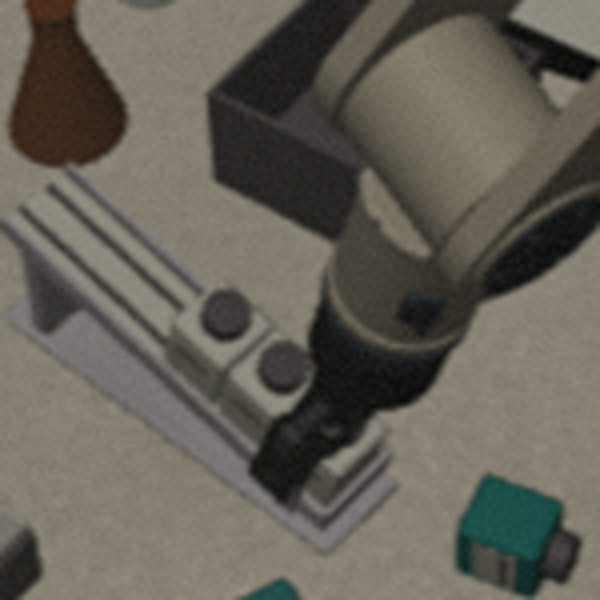

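The fingers straddle old1 at (330,460), with old2 and old3 clear behind it. I close the grip.

Call:
jog_arm([
  [255,[0,0,0],[0,0,0]],
  [255,[0,0,0],[0,0,0]],
  [255,[0,0,0],[0,0,0]],
  [255,[0,0,0],[0,0,0]],
  [255,[0,0,0],[0,0,0]],
  [255,[0,0,0],[0,0,0]],
  [255,[0,0,0],[0,0,0]],
])

```text
time_s: 11.4
tool_pos: [413.4, 275.0, 45.7]
tool_rot: [0.988, -0.073, 0.139, 0.009]
contact_force: [-4.3, 0.1, 7.6]
finger_gap: 0.528
```

Call:
jog_arm([
  [255,[-0.1,0,0.5],[0,0,0]],
  [255,[-0.3,0,1],[0,0,0]],
  [255,[-0.6,0.1,2],[0,0,0]],
  [255,[-0.9,0.1,3],[0,0,0]],
  [255,[-1.4,0.2,5],[0,0,0]],
  [255,[-2.0,0.3,7],[0,0,0]],
  [255,[-2.7,0.4,9.5],[0,0,0]],
  [255,[-2.7,0.4,12],[0,0,0]],
  [255,[-2.7,0.4,14],[0,0,0]],
  [255,[-2.7,0.4,14],[0,0,0]],
  [255,[-2.7,0.4,14],[0,0,0]],
])

```text
time_s: 12.5
tool_pos: [385.9, 278.6, 185.4]
tool_rot: [0.988, -0.073, 0.139, 0.009]
contact_force: [-0.0, -1.1, -2.0]
finger_gap: 0.533
```

Run:
```python
from ov import *
p,d=cap('side');cv2.imwrite('pics/s4.png',crop(p,180,380,230,430,3))
from plan import *
a=np.radians(-2.9)
tub=lambda x,y,z: np.array([537+x*np.cos(a)-y*np.sin(a),25+x*np.sin(a)+y*np.cos(a),z])
go(tub(-38,0,150),down(-2.9)); go(tub(38,0,150),down(-2.9))
```

```text
shift cm [ 11.34 -25.13  -3.46] rot [ 1.5 15.9  5.5] target [499.   26.9 150. ]
shift cm [ 18.93 -25.51  -3.46] rot [ 1.5 15.9  5.5] target [575.   23.1 150. ]
```

View pics/s4.png

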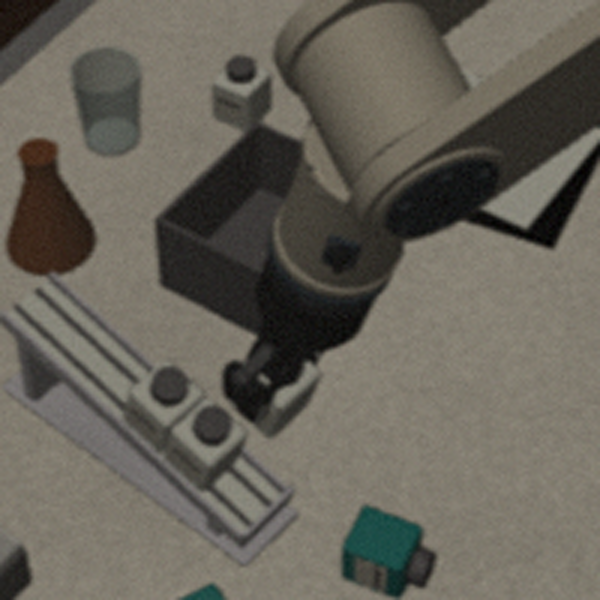

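old1 is held at (290,400) in the crop; the other two haven't slid yet. I turn upright and carry it over the far half of the tub.

Call:
jog_arm([
  [255,[1.5,-2,0],[0.4,4,1.4]],
  [255,[3,-4,0],[0.8,8,2.8]],
  [255,[5,-7,0],[1.2,12,4.2]],
  [255,[7,-10,0],[1.5,15.9,5.5]],
  [255,[9,-12.5,0],[1.5,15.9,5.5]],
  [255,[11,-15,0],[1.5,15.9,5.5]],
  [255,[13,-18,0],[1.5,15.9,5.5]],
  [255,[15,-20.5,0],[1.5,15.9,5.5]],
  [255,[17,-23,-1],[1.5,15.9,5.5]],
  [255,[18.5,-25,-2],[1.5,15.9,5.5]],
  [255,[18.9,-25.5,-3.5],[1.5,15.9,5.5]],
  [255,[18.9,-25.5,-3.5],[1.5,15.9,5.5]],
  [255,[18.9,-25.5,-3.5],[1.5,15.9,5.5]],
  [255,[18.9,-25.5,-3.5],[1.5,15.9,5.5]],
])

```text
time_s: 13.95
tool_pos: [574.8, 24.6, 150.3]
tool_rot: [1.0, -0.025, -0.0, 0.0]
contact_force: [0.3, 0.7, -1.7]
finger_gap: 0.533
```

Run:
```python
from ov import *
p,d=cap('side');cv2.imwrite('pics/s5.png',crop(p,150,380,200,430,2.6))
p,d=cap('top');cv2.imwrite('pics/t5.png',crop(p,120,340,160,460,2.6))
from plan import *
print(arm.state()['tool_pos'])
```

```text
[575.23729331  24.51065578 150.84705294]
```

View pics/s5.png

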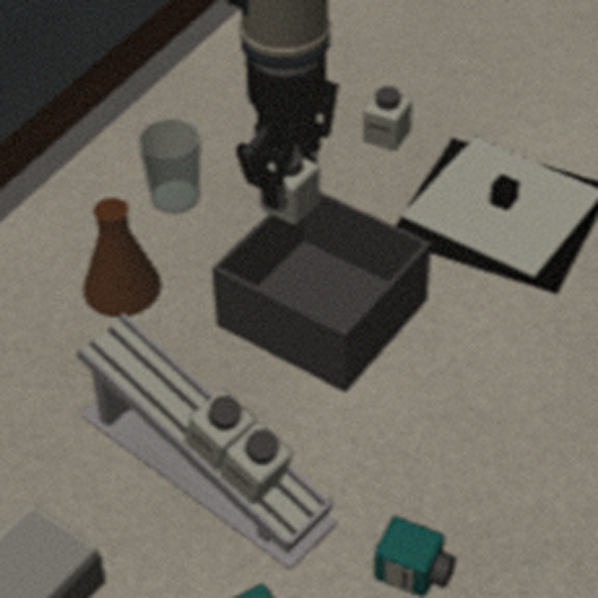

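View pics/t5.png

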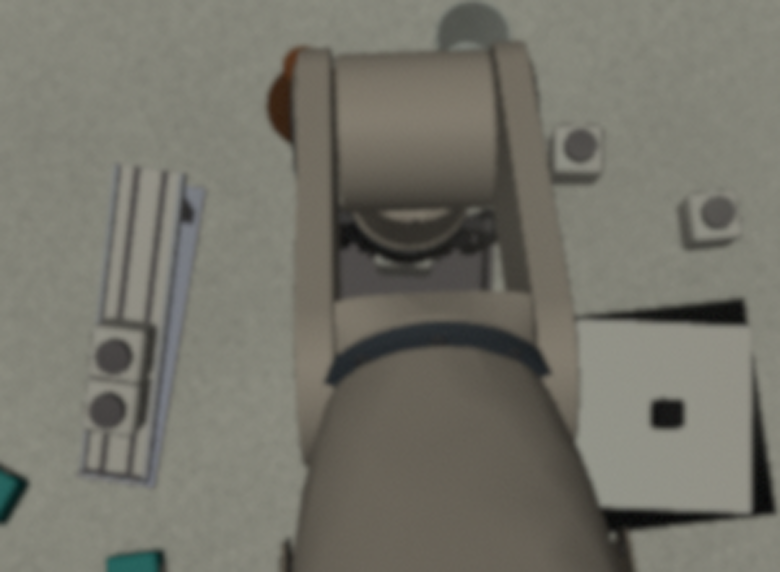

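Old2 and old3 have stayed put (friction), which I'll handle later. old1 is upright over the tub, so I lower it.

Call:
jog_arm([
  [255,[0,-0.1,-2],[0,0,0]],
  [255,[0,-0.1,-4.5],[0,0,0]],
  [255,[0,-0.1,-7],[0,0,0]],
  [255,[0,-0.1,-9.5],[0,0,0]],
  [255,[0,-0.1,-11.5],[0,0,0]],
  [255,[0,-0.1,-12.3],[0,0,0]],
  [255,[0,-0.1,-12.6],[0,0,0]],
  [255,[0,-0.1,-12.8],[0,0,0]],
  [255,[0,-0.1,-12.8],[0,0,0]],
])

```text
time_s: 14.95
tool_pos: [576.0, 22.8, 23.1]
tool_rot: [1.0, -0.025, 0.001, 0.0]
contact_force: [-0.3, 0.4, -0.8]
finger_gap: 0.527
```

Call:
jog_arm([
  [255,[0,0,-0.1],[0,0,0]],
  [255,[0,0,-0.1],[0,0,0]],
  [255,[0,0,-0.2],[0,0,0]],
  [255,[0,0,-0.2],[0,0,0]],
  [255,[0,0,-0.3],[0,0,0]],
  [255,[0,0,-0.3],[0,0,0]],
])

```text
time_s: 15.55
tool_pos: [575.8, 22.7, 21.4]
tool_rot: [1.0, -0.026, 0.0, 0.0]
contact_force: [-6.1, -0.3, 21.6]
finger_gap: 0.533
```

Call:
jog_arm([
  [110,[0,0,0.1],[0,0,0]],
  [40,[0,0,0.1],[0,0,0]],
  [40,[0,0,0.1],[0,0,0]],
  [40,[0,0,0.1],[0,0,0]],
  [40,[0,0,0.1],[0,0,0]],
  [40,[0,0,0.1],[0,0,0]],
  [40,[0,0,2],[0,0,0]],
  [40,[0,0,5],[0,0,0]],
  [40,[0,0,9],[0,0,0]],
  [40,[0,0,13],[0,0,0]],
  [0,[0,0,18],[0,0,0]],
  [0,[0,0,18],[0,0,0]],
  [0,[0,0,18],[0,0,0]],
])

```text
time_s: 16.85
tool_pos: [576.1, 22.7, 200.6]
tool_rot: [1.0, -0.025, 0.001, 0.0]
contact_force: [-1.0, 0.4, -1.0]
finger_gap: 1.002
```

Run:
```python
from ov import *
p,d=cap('side');cv2.imwrite('pics/s6.png',crop(p,180,380,230,430,3))
g=p.astype(int).mean(2)
from plan import *
# lane bottles via side-camera + top
pt,dt=cap('top');gt=pt.astype(int).mean(2)
for nm,s in(('o2',69),('o3',115)):
    X=lane(s,0,66); u,v=np.round(proj('top',X)[0]).astype(int)
    c=seg(gt<95,u,v)[4]; b=lane(s,0,0)
    print(nm,fit('top',c,CAP,b[0],b[1],b[2],YL,False,tilt=.28,pad=8),b,c.sum())
go(lane(69,0,110),RL); go(lane(69,0,16),RL)
```

```text
o2 (array([462.1, 267.2,  -3.7]), np.float64(7.3)) [461.88443611 267.29834035  43.06853975] 147
o3 (array([505.7, 261.1,  -4.5]), np.float64(7.3)) [505.60739352 260.76390058  55.78089958] 147
shift cm [-14.27  24.91  -4.94] rot [ -1.6 -16.1  -5.5] target [431.8 271.8 148.8]
shift cm [-11.7   24.53 -13.97] rot [ -1.6 -16.1  -5.5] target [457.5 268.   58.4]
```

View pics/s6.png

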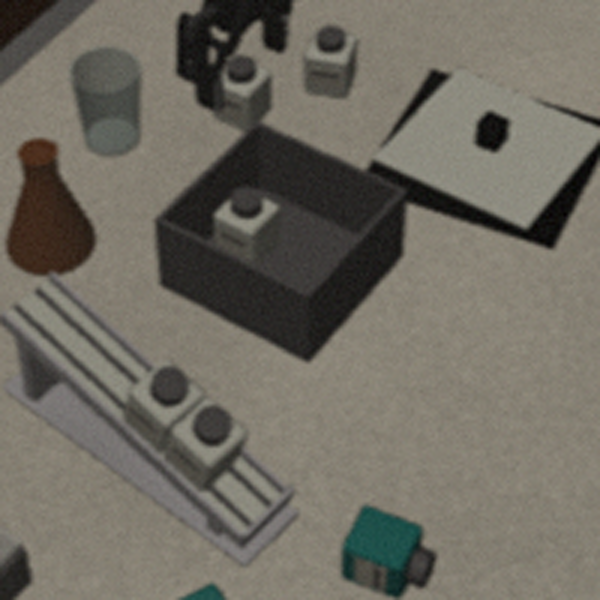

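old1 stands upright in the tub at (245,220). old2 and old3 are unmoved at 69 and 115 mm, so I fetch old2 there.

Call:
jog_arm([
  [0,[-14.3,24.9,0],[-1.6,-16.1,-5.5]],
  [0,[-14.3,24.9,0],[-1.6,-16.1,-5.5]],
  [0,[-14.3,24.9,0],[-1.6,-16.1,-5.5]],
  [0,[-14.3,24.9,0],[-1.6,-16.1,-5.5]],
  [0,[-14.3,24.9,0],[-1.6,-16.1,-5.5]],
  [0,[-14.3,24.9,0],[-1.6,-16.1,-5.5]],
  [0,[-14.3,24.9,-3],[-1.6,-16.1,-5.5]],
  [0,[-14.3,24.9,-4.9],[-1.6,-16.1,-5.5]],
  [0,[-14.3,24.9,-4.9],[-1.6,-16.1,-5.5]],
  [0,[-14.3,24.9,-4.9],[-1.6,-16.1,-5.5]],
  [0,[-13.5,24.8,-7.5],[-1.6,-16.1,-5.5]],
  [0,[-12.9,24.7,-10],[-1.6,-16.1,-5.5]],
  [0,[-12.2,24.6,-12.3],[-1.6,-16.1,-5.5]],
  [0,[-11.8,24.5,-13.5],[-1.6,-16.1,-5.5]],
  [0,[-11.7,24.5,-14],[-1.6,-16.1,-5.5]],
  [0,[-11.7,24.5,-14],[-1.6,-16.1,-5.5]],
  [0,[-11.7,24.5,-14],[-1.6,-16.1,-5.5]],
])

```text
time_s: 18.65
tool_pos: [458.8, 267.9, 60.2]
tool_rot: [0.987, -0.073, 0.141, 0.01]
contact_force: [-0.7, -0.7, 0.3]
finger_gap: 0.997
```

Call:
jog_arm([
  [255,[0,0,0],[0,0,0]],
  [255,[0,0,0],[0,0,0]],
  [255,[0,0,0],[0,0,0]],
  [255,[0,0,0],[0,0,0]],
  [255,[0,0,0],[0,0,0]],
  [255,[0,0,0],[0,0,0]],
  [255,[0,0,0],[0,0,0]],
])

```text
time_s: 19.35
tool_pos: [458.6, 268.1, 60.1]
tool_rot: [0.987, -0.073, 0.141, 0.01]
contact_force: [-2.8, -0.1, 8.5]
finger_gap: 0.53
```

Call:
jog_arm([
  [255,[-0.1,0,0.5],[0,0,0]],
  [255,[-0.3,0,1],[0,0,0]],
  [255,[-0.6,0.1,2],[0,0,0]],
  [255,[-0.9,0.1,3],[0,0,0]],
  [255,[-1.4,0.2,5],[0,0,0]],
  [255,[-2.0,0.3,7],[0,0,0]],
  [255,[-2.7,0.4,9.5],[0,0,0]],
  [255,[-2.7,0.4,12],[0,0,0]],
  [255,[-2.7,0.4,12],[0,0,0]],
  [255,[-2.7,0.4,12],[0,0,0]],
])

```text
time_s: 20.35
tool_pos: [431.3, 271.9, 180.0]
tool_rot: [0.987, -0.073, 0.141, 0.01]
contact_force: [-0.4, -0.5, -2.5]
finger_gap: 0.53
```

```bash
cat >> plan.py <<'E'
a_=np.radians(-2.9)
tub=lambda x,y,z: np.array([537+x*np.cos(a_)-y*np.sin(a_),25+x*np.sin(a_)+y*np.cos(a_),z])
E
python3 - <<'E'
from plan import *
go(tub(-38,0,150),down(-2.9))
E
```

```text
shift cm [  6.77 -24.5   -3.  ] rot [ 1.5 16.2  5.5] target [499.   26.9 150. ]
```

Call:
jog_arm([
  [255,[0.5,-2,0],[0.4,4,1.4]],
  [255,[1,-4,0],[0.8,8,2.8]],
  [255,[2,-7,0],[1.2,12,4.2]],
  [255,[3,-10,0],[1.5,16.1,5.5]],
  [255,[4,-13,0],[1.5,16.1,5.5]],
  [255,[5,-16,0],[1.5,16.1,5.5]],
  [255,[5.5,-19,0],[1.5,16.1,5.5]],
  [255,[6,-22,-1],[1.5,16.1,5.5]],
  [255,[6.6,-24,-2],[1.5,16.1,5.5]],
  [255,[6.8,-24.5,-3],[1.5,16.1,5.5]],
  [255,[6.8,-24.5,-3],[1.5,16.1,5.5]],
  [255,[6.8,-24.5,-3],[1.5,16.1,5.5]],
  [255,[6.8,-24.5,-5],[1.5,16.1,5.5]],
  [255,[6.8,-24.5,-8],[1.5,16.1,5.5]],
  [255,[6.8,-24.5,-11],[1.5,16.1,5.5]],
  [255,[6.8,-24.5,-14],[1.5,16.1,5.5]],
  [255,[6.8,-24.5,-15],[1.5,16.1,5.5]],
  [255,[6.8,-24.5,-15.4],[1.5,16.1,5.5]],
  [255,[6.8,-24.5,-15.5],[1.5,16.1,5.5]],
  [255,[6.8,-24.5,-15.6],[1.5,16.1,5.5]],
])

```text
time_s: 22.35
tool_pos: [500.4, 27.0, 24.4]
tool_rot: [1.0, -0.025, 0.001, 0.001]
contact_force: [-0.7, 0.4, -2.2]
finger_gap: 0.53
```

Call:
jog_arm([
  [255,[0,0,-0.1],[0,0,0]],
  [255,[0,0,-0.2],[0,0,0]],
  [255,[0,0,-0.2],[0,0,0]],
])

```text
time_s: 22.65
tool_pos: [500.1, 26.7, 22.6]
tool_rot: [1.0, -0.025, 0.001, 0.001]
contact_force: [-3.3, 0.4, 9.7]
finger_gap: 0.53
```

Contact with the tub floor at the expected height. I release and retreat.

Call:
jog_arm([
  [110,[0,0,0],[0,0,0]],
  [40,[0,0,0],[0,0,0]],
  [40,[0,0,0],[0,0,0]],
  [40,[0,0,0],[0,0,0]],
  [40,[0,0,0],[0,0,0]],
  [40,[0,0,0],[0,0,0]],
  [40,[0,0,2],[0,0,0]],
  [40,[0,0,5],[0,0,0]],
  [40,[0,0,9],[0,0,0]],
  [40,[0,0,13],[0,0,0]],
  [0,[0,0,18],[0,0,0]],
  [0,[0,0,18],[0,0,0]],
  [0,[0,0,18],[0,0,0]],
])

```text
time_s: 23.95
tool_pos: [500.0, 26.7, 202.4]
tool_rot: [1.0, -0.025, 0.001, 0.001]
contact_force: [-0.7, 0.5, 0.1]
finger_gap: 0.998
```

Run:
```python
from ov import *
p,d=cap('side');cv2.imwrite('pics/s7.png',crop(p,180,380,230,430,3))
from plan import *
go(lane(115,0,110),RL); go(lane(115,0,16),RL)
```

```text
shift cm [-2.34 23.86 -3.95] rot [ -1.5 -16.   -5.5] target [475.5 265.3 161.5]
shift cm [  0.23  23.47 -12.98] rot [ -1.5 -16.   -5.5] target [501.2 261.4  71.2]
```

View pics/s7.png

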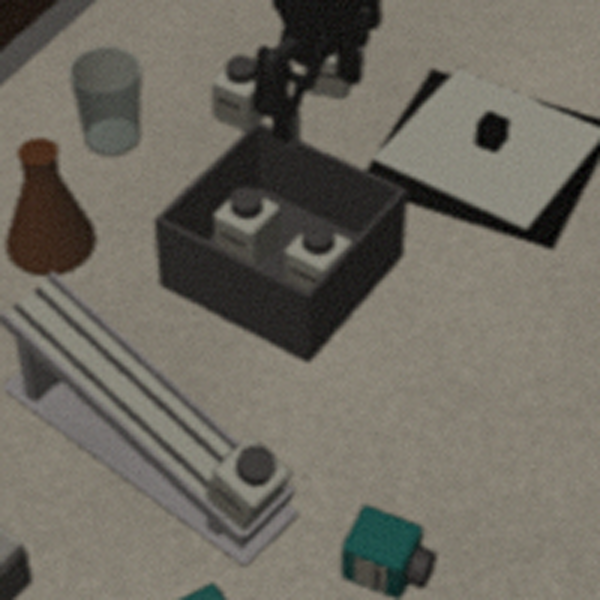

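Both bottles stand upright in the tub, at (247,220) and (318,255), and old3 has slid down to the stop at (252,480). Next I re-measure the new bottles, including their yaw.

```bash
cat > newm.py <<'E'
from ov import *
p,d=cap('top');g=p.astype(int).mean(2);W=world('top',d)
import sys
x,y=float(sys.argv[1]),float(sys.argv[2])
u,v=np.round(proj('top',[x,y,66])[0]).astype(int)
m=seg(g<103,u,v)
print('cap',fit('top',m[4],CAP,x,y,0,0,False,pad=8),m[1])
yy,xx=np.mgrid[0:480,0:640]
loc=(abs(xx-u)<22)&(abs(yy-v)<26)
hm=((W[...,2]>15)&loc).astype(np.uint8); l=cv2.connectedComponents(hm)[1]; hm=(l==l[v,u])
B=np.vstack([box(46,46,15,52),CAP])
for y0 in(-.4,0,.4): print(fit('top',hm,B,x,y,0,y0,pad=4))
w=(g>106)&loc&(W[...,2]>38)|(m[4]>0)
for y0 in(-.4,0,.4): print('wt',fit('top',w,np.vstack([box(46,46,50,52),CAP]),x,y,0,y0,pad=4))
cv2.imwrite('pics/%s.png'%sys.argv[3],crop(p,v-25,v+30,u-30,u+30,9))
E
python3 newm.py 685 -137 n1a; python3 newm.py 624.5 -259 n2a
```

```text
cap (array([ 684.9, -136.8,    5.8]), np.float64(3.2)) [377 170  13  13 131]
(array([ 684.6, -137.2,   -1.1]), np.float64(7.4))
(array([ 684.8, -137.3,    1.1]), np.float64(7.2))
(array([ 6.848e+02, -1.371e+02, -5.000e-01]), np.float64(7.3))
wt (array([ 685.4, -137.1,    1.1]), np.float64(9.9))
wt (array([ 685.4, -137.3,    1.2]), np.float64(9.3))
wt (array([ 6.851e+02, -1.371e+02,  2.000e-01]), np.float64(8.5))
cap (array([ 631.1, -274.2,    9.5]), np.float64(659.1)) [     0     89    640    391 208951]
(array([ 613.8, -274.6,  -15.5]), np.float64(542.3))
(array([ 619.7, -273.2,  -16.4]), np.float64(246.9))
(array([ 612.8, -275.4,   77.3]), np.float64(567.7))
wt (array([ 612. , -270.3,   -2.4]), np.float64(551.6))
wt (array([ 6.317e+02, -2.669e+02,  1.000e-01]), np.float64(277.5))
wt (array([ 623.3, -268.8,   35.7]), np.float64(619.9))
```

View pics/n1a.png

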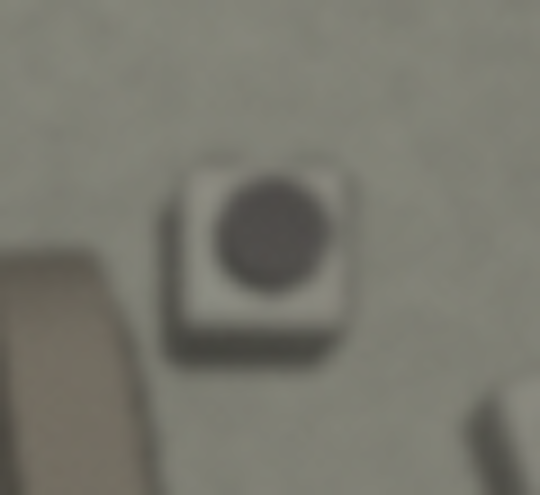

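View pics/n2a.png

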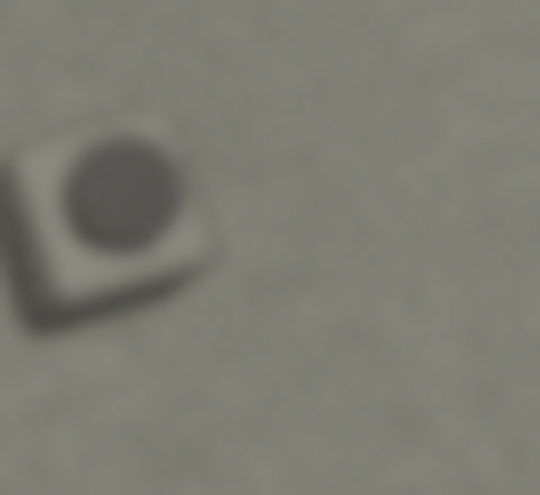

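n2 has been knocked aside: it is now about 16 px left of its old pixel and turned about 15°. I re-measure it there.

```bash
python3 newm.py 622 -222 n2b
python3 - <<'E'
from plan import *
go([685,-137,150],down(.5))
E
```

```text
cap (array([ 633.6, -222.6,   -9.5]), np.float64(6.4)) [414 192  13  12 125]
(array([ 634.4, -223.2,   18.9]), np.float64(7.6))
(array([ 634.7, -223.2,   18.4]), np.float64(7.0))
(array([ 634. , -223.2,   18. ]), np.float64(7.5))
wt (array([ 634.7, -222.6,   16.5]), np.float64(8.2))
wt (array([ 635.1, -222.6,   18.6]), np.float64(6.6))
wt (array([ 634.7, -222.6,   16.5]), np.float64(8.1))
shift cm [ 18.67 -16.37  -4.97] rot [ 0.1 -0.2  3.4] target [ 685 -137  150]
```

Call:
jog_arm([
  [0,[18.7,-16.4,0],[0,0,3.4]],
  [0,[18.7,-16.4,0],[0,0,3.4]],
  [0,[18.7,-16.4,0],[0,0,3.4]],
  [0,[18.7,-16.4,0],[0,0,3.4]],
  [0,[18.7,-16.4,0],[0,0,3.4]],
  [0,[18.7,-16.4,0],[0,0,3.4]],
  [0,[18.7,-16.4,-5],[0,0,3.4]],
  [0,[18.7,-16.4,-9],[0,0,3.4]],
  [0,[18.7,-16.4,-13],[0,0,3.4]],
  [0,[18.7,-16.4,-16],[0,0,3.4]],
  [0,[18.7,-16.4,-18],[0,0,3.4]],
  [0,[18.7,-16.4,-18.5],[0,0,3.4]],
  [0,[18.7,-16.4,-18.5],[0,0,3.4]],
  [0,[18.7,-16.4,-18.5],[0,0,3.4]],
])

```text
time_s: 25.55
tool_pos: [686.8, -137.3, 17.0]
tool_rot: [1.0, 0.004, 0.001, 0.001]
contact_force: [0.5, -0.2, 0.9]
finger_gap: 1.003
```

Run:
```python
from ov import *
p,d=cap('side');cv2.imwrite('pics/s8.png',crop(p,130,280,250,400,4))
from plan import *
go([685,-137,17],down(.5))
```

```text
shift cm [-0.22  0.04 -0.05] rot [ 0.1  0.1 -0. ] target [ 685 -137   17]
```

View pics/s8.png

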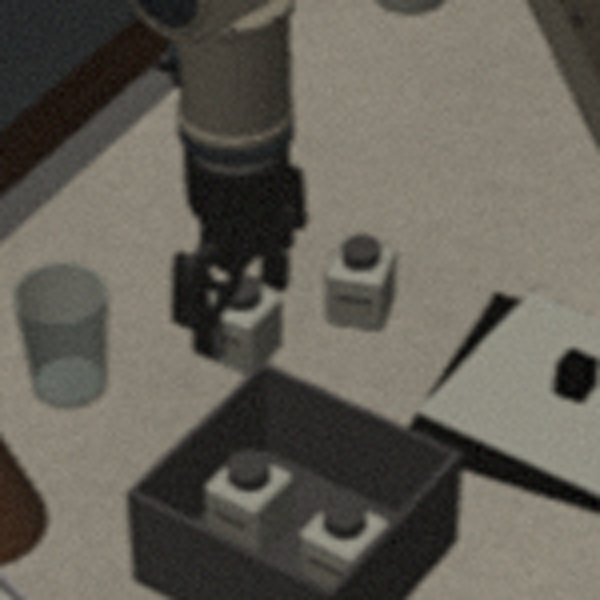

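Call:
jog_arm([
  [255,[-0.1,0,0],[0,0,0]],
  [255,[-0.1,0,0],[0,0,0]],
  [255,[-0.1,0,0],[0,0,0]],
  [255,[-0.1,0,0],[0,0,0]],
  [255,[-0.1,0,0],[0,0,0]],
  [255,[-0.1,0,0],[0,0,0]],
  [255,[-0.1,0,0],[0,0,0]],
  [255,[-0.1,0,1],[0,0,0]],
  [255,[-0.1,0,3],[0,0,0]],
  [255,[-0.1,0,6],[0,0,0]],
  [255,[-0.1,0,9],[0,0,0]],
  [255,[-0.1,0,13],[0,0,0]],
  [255,[-0.1,0,17],[0,0,0]],
  [255,[-0.1,0,18],[0,0,0]],
  [255,[-0.1,0,18],[0,0,0]],
  [255,[-0.1,0,18],[0,0,0]],
])

```text
time_s: 27.2
tool_pos: [684.4, -137.1, 195.0]
tool_rot: [1.0, 0.004, -0.001, 0.001]
contact_force: [0.1, 0.2, -2.3]
finger_gap: 0.529
```

Run:
```python
from ov import *
from plan import *
ims={n:cap(n)[0] for n in('top','side')}
for n,r,k in(('top',(170,320,180,260),5),('side',(260,380,225,345),5)):
    im=cv2.resize(ims[n][r[0]:r[1],r[2]:r[3]],None,fx=k,fy=k,interpolation=cv2.INTER_CUBIC)
    for y in(-26,-30,26,30):
        q=(proj(n,np.array([lane(0,y,10),lane(270,y,10)]))-[r[2],r[0]]+.5)*k
        cv2.line(im,*[tuple(int(i) for i in a) for a in q],(255,0,0),1)
    for y in (-26,26):
        q=(proj(n,np.array([lane(0,-26,18),lane(0,26,18)]))-[r[2],r[0]]+.5)*k
        cv2.line(im,*[tuple(int(i) for i in a) for a in q],(0,255,0),1)
    cv2.imwrite('pics/rail_%s.png'%n,cv2.cvtColor(im,cv2.COLOR_RGB2BGR))
st=arm.state();print(st['tool_pos'],st['finger_gap'])
go(lane(78,0,100),RL);go(lane(78,0,20),RL)
g=ims['top'].astype(int).mean(2);b=lane(23,0,0);u,v=np.round(proj('top',lane(23,0,66))[0]).astype(int)
print('o3',fit('top',seg(g<95,u,v)[4],CAP,b[0],b[1],b[2],YL,False,tilt=.28,pad=8),b)
```

```text
[ 684.04510926 -137.03125166  193.94651338] 0.5268605685627401
shift cm [-24.09  40.71  -5.23] rot [ -1.1 -16.2  -8.9] target [443.1 270.1 141.7]
shift cm [-21.91  40.39 -12.92] rot [ -1.1 -16.2  -8.9] target [465.  266.8  64.8]
o3 (array([418.7, 273.3,  -4.2]), np.float64(11.1)) [418.1614787  273.83278012  30.35617992]
```

View pics/rail_top.png

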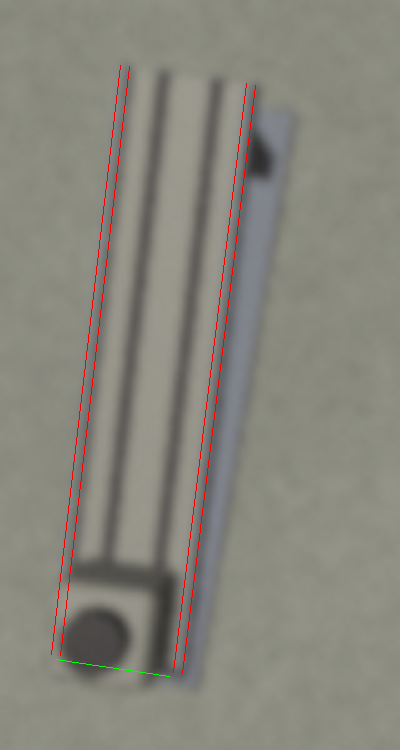

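View pics/rail_side.png

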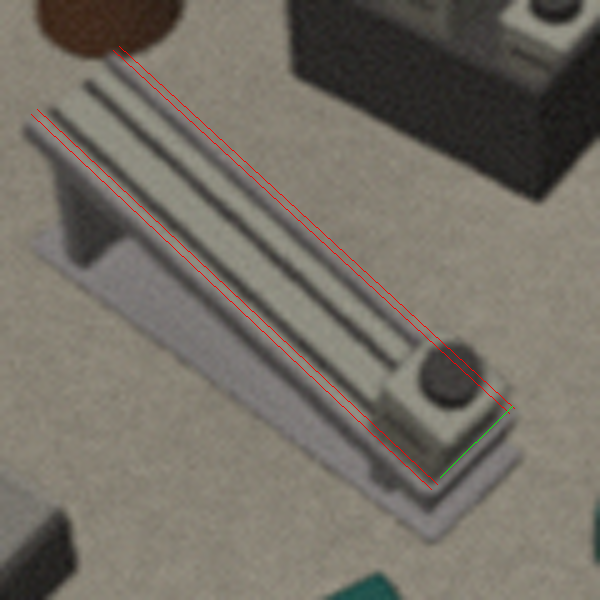

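Run:
```python
from plan import *
z=np.load('/tmp/top.npz');g=z['p'].astype(np.float32).mean(2)
ys=np.arange(-45,45,.25)
for x in range(60,261,20):
    pr=np.zeros(len(ys))
    for dx in range(-8,9,2):
        q=proj('top',np.array([lane(x+dx,y,0) for y in ys])).astype(np.float32)
        pr+=cv2.remap(g,q[None,:,0].copy(),q[None,:,1].copy(),cv2.INTER_CUBIC)[0]
    pr/=9
    i=[k for k in range(2,len(ys)-2) if pr[k]==pr[max(0,k-12):k+13].min() and pr[k]<100]
    print(x,[(ys[k],int(pr[k])) for k in i])
```

```text
60 [(np.float64(-11.75), 92), (np.float64(12.25), 92)]
80 [(np.float64(-11.75), 93), (np.float64(12.25), 92)]
100 [(np.float64(-29.25), 99), (np.float64(-11.75), 92), (np.float64(12.25), 92)]
120 [(np.float64(-29.25), 98), (np.float64(-11.5), 93), (np.float64(12.5), 92)]
140 [(np.float64(-29.25), 99), (np.float64(-11.5), 94), (np.float64(12.5), 93)]
160 [(np.float64(-11.5), 93), (np.float64(12.5), 93)]
180 [(np.float64(-11.5), 93), (np.float64(12.5), 94)]
200 [(np.float64(-11.5), 93), (np.float64(12.5), 93)]
220 [(np.float64(-11.5), 94), (np.float64(12.5), 94)]
240 [(np.float64(-32.0), 58), (np.float64(-11.25), 94), (np.float64(12.5), 93)]
260 [(np.float64(-11.25), 95), (np.float64(12.75), 95)]
```

The groove pair is centred at y = +0.4 mm in my lane frame, so the lane estimate is good. I carry n1 over the lane at x=78 mm, tilted.

Call:
jog_arm([
  [255,[-2,3.4,0],[0,0,0]],
  [255,[-4,6.8,0],[0,0,0]],
  [255,[-6,10.2,0],[0,0,0]],
  [255,[-8,13.6,0],[0,0,0]],
  [255,[-10,17,0],[0,0,-1]],
  [255,[-12,20.4,0],[-0.1,-2,-2]],
  [255,[-14,23.8,0],[-0.3,-4,-3]],
  [255,[-16,27.2,0],[-0.4,-6,-4]],
  [255,[-18,30.5,0],[-0.6,-9,-5.5]],
  [255,[-20,34,0],[-0.8,-12,-7]],
  [255,[-22,37.5,0],[-1,-14.5,-8]],
  [255,[-23.5,40,0],[-1.1,-16.2,-8.9]],
  [255,[-24.1,40.7,-2],[-1.1,-16.2,-8.9]],
  [255,[-24.1,40.7,-4],[-1.1,-16.2,-8.9]],
  [255,[-24.1,40.7,-5.2],[-1.1,-16.2,-8.9]],
  [255,[-24.1,40.7,-5.2],[-1.1,-16.2,-8.9]],
  [255,[-24.1,40.7,-5.2],[-1.1,-16.2,-8.9]],
])

```text
time_s: 29.0
tool_pos: [444.4, 269.2, 143.9]
tool_rot: [0.987, -0.073, 0.14, 0.012]
contact_force: [-0.4, 0.2, -1.1]
finger_gap: 0.531
```

Run:
```python
from ov import *
p,d=cap('side');cv2.imwrite('pics/s9.png',crop(p,200,380,220,400,3.3))
from plan import *
go(lane(78,0.3,100),RL);go(lane(78,0.3,20),RL)
```

```text
shift cm [-0.17  0.09 -0.29] rot [0.1 0.2 0. ] target [443.2 270.4 141.7]
shift cm [ 2.02 -0.24 -7.98] rot [0.1 0.2 0. ] target [465.  267.1  64.8]
```

View pics/s9.png

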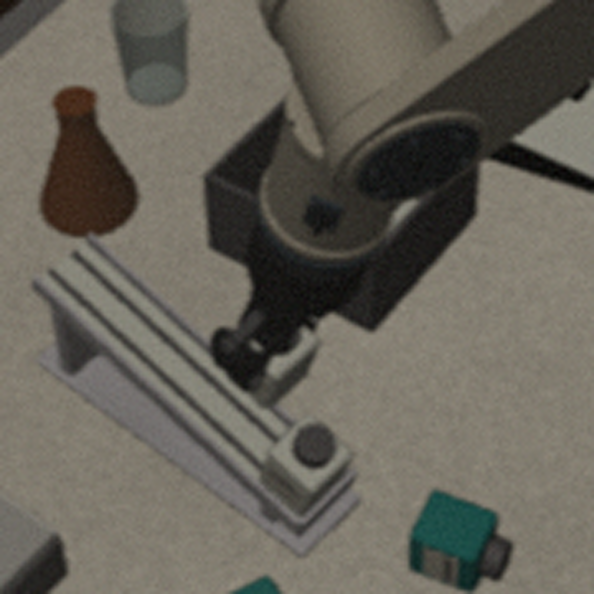

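Call:
jog_arm([
  [255,[0.3,0.1,-1.8],[0,0,0]],
  [255,[0.8,0,-3.6],[0,0,0]],
  [255,[1.3,-0.1,-5.4],[0,0,0]],
  [255,[1.7,-0.2,-7],[0,0,0]],
  [255,[2.0,-0.2,-8],[0,0,0]],
  [255,[2.0,-0.2,-8],[0,0,0]],
  [255,[2.0,-0.2,-8],[0,0,0]],
])

```text
time_s: 29.75
tool_pos: [464.8, 267.8, 64.9]
tool_rot: [0.987, -0.073, 0.141, 0.011]
contact_force: [0.7, -0.9, -1.2]
finger_gap: 0.53
```

Call:
jog_arm([
  [255,[0,0,-0.1],[0,0,0]],
  [255,[0.1,0,-0.2],[0,0,0]],
  [255,[0.1,0,-0.3],[0,0,0]],
  [255,[0.1,0,-0.3],[0,0,0]],
])

```text
time_s: 30.15
tool_pos: [465.7, 268.0, 61.8]
tool_rot: [0.987, -0.073, 0.141, 0.011]
contact_force: [-0.2, 0.9, 3.7]
finger_gap: 0.527
```

Call:
jog_arm([
  [255,[0,0,-0.1],[0,0,0]],
  [255,[0,0,-0.1],[0,0,0]],
  [255,[0,0,-0.1],[0,0,0]],
])

```text
time_s: 30.45
tool_pos: [465.7, 268.0, 61.7]
tool_rot: [0.987, -0.073, 0.141, 0.011]
contact_force: [-8.3, -2.3, 20.1]
finger_gap: 0.534
```

Run:
```python
from ov import *
p,d=cap('side');cv2.imwrite('pics/s10.png',crop(p,260,380,240,360,5))
from plan import *
P=arm.state()['tool_pos']-O; print(P@EX,P@EY,P@EZ)
```

```text
77.73237466668482 1.2931912694936294 16.910579364701995
```

View pics/s10.png

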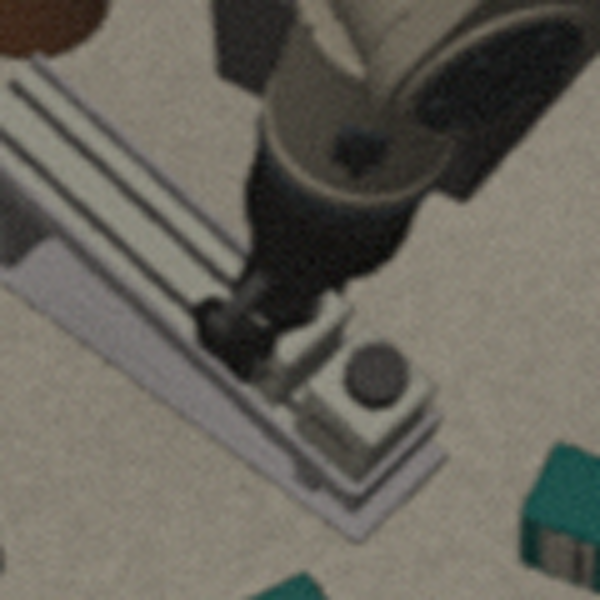

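n1 is seated on the floor at 16.9 mm TCP height, as expected, just behind old3. I release it and rise along the normal.

Call:
jog_arm([
  [110,[0,0,0.1],[0,0,0]],
  [0,[0,0,0.1],[0,0,0]],
  [0,[0,0,0.1],[0,0,0]],
  [0,[0,0,0.1],[0,0,0]],
  [0,[0,0,0.1],[0,0,0]],
  [0,[0,0,0.1],[0,0,0]],
  [0,[-0.6,0.1,2],[0,0,0]],
  [0,[-1.4,0.2,5],[0,0,0]],
  [0,[-2.3,0.3,8],[0,0,0]],
  [0,[-2.7,0.4,12],[0,0,0]],
  [0,[-2.7,0.4,15],[0,0,0]],
  [0,[-2.7,0.4,15],[0,0,0]],
  [0,[-2.7,0.4,15],[0,0,0]],
])

```text
time_s: 31.8
tool_pos: [438.5, 271.8, 210.7]
tool_rot: [0.987, -0.073, 0.141, 0.011]
contact_force: [-0.7, -0.2, -0.1]
finger_gap: 0.998
```

```bash
python3 newm.py 634 -223 n2c
python3 - <<'E'
from ov import *
p,d=cap('side');cv2.imwrite('pics/s11.png',crop(p,180,380,230,430,3))
from plan import *
go([634.2,-222.8,150],down(18))
E
```

```text
cap (array([ 633.7, -222.6,    2. ]), np.float64(8.0)) [414 192  13  12 121]
(array([ 634.8, -223.2,   16.8]), np.float64(8.0))
(array([ 634.6, -223. ,   17.9]), np.float64(8.1))
(array([ 634.4, -223.1,   16.5]), np.float64(8.1))
wt (array([ 634.5, -222.3,   15.7]), np.float64(4.5))
wt (array([ 634.4, -222.2,   16. ]), np.float64(4.3))
wt (array([ 634.4, -222.3,   16. ]), np.float64(4.5))
shift cm [ 19.65 -49.39  -5.91] rot [-1.2 16.3 26.3] target [ 634.2 -222.8  150. ]
```

View pics/s11.png

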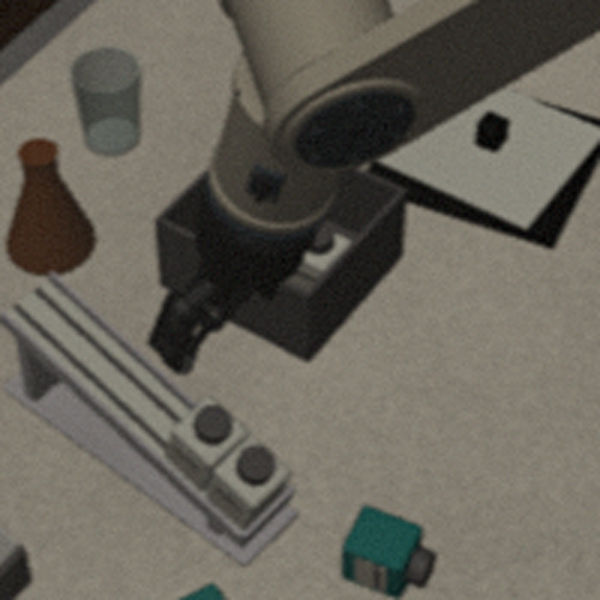

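n1 sits square behind old3, at (205,440). Now to n2, at (634,-223) with yaw 17°.

Call:
jog_arm([
  [0,[19.6,-49.3,0],[-1.2,16.3,25.3]],
  [0,[19.6,-49.3,0],[-1.2,16.3,25.3]],
  [0,[19.6,-49.3,0],[-1.2,16.3,25.3]],
  [0,[19.6,-49.3,0],[-1.2,16.3,25.3]],
  [0,[19.6,-49.3,0],[-1.2,16.3,25.3]],
  [0,[19.6,-49.3,0],[-1.2,16.3,25.3]],
  [0,[19.6,-49.3,0],[-1.2,16.3,25.3]],
  [0,[19.6,-49.3,0],[-1.2,16.3,25.3]],
  [0,[19.6,-49.3,0],[-1.2,16.3,25.3]],
  [0,[19.6,-49.3,0],[-1.2,16.3,25.3]],
  [0,[19.6,-49.3,0],[-1.2,16.3,25.3]],
  [0,[19.6,-49.3,0],[-1.2,16.3,25.3]],
  [0,[19.6,-49.3,-5],[-1.2,16.3,25.3]],
  [0,[19.6,-49.3,-9],[-1.2,16.3,25.3]],
  [0,[19.6,-49.3,-10],[-1.2,16.3,25.3]],
  [0,[19.6,-49.3,-10],[-1.2,16.3,25.3]],
])

```text
time_s: 33.5
tool_pos: [632.5, -220.6, 107.4]
tool_rot: [0.989, 0.148, -0.002, -0.001]
contact_force: [0.5, -0.2, 0.4]
finger_gap: 1.001
```

Run:
```python
from ov import *
p,d=cap('side');cv2.imwrite('pics/s12.png',crop(p,130,280,270,420,4))
from plan import *
go([634.2,-222.8,17],down(17))
```

```text
shift cm [ 0.01 -0.18 -9.28] rot [ 0.  -0.1 -0. ] target [ 634.2 -222.8   17. ]
```

View pics/s12.png

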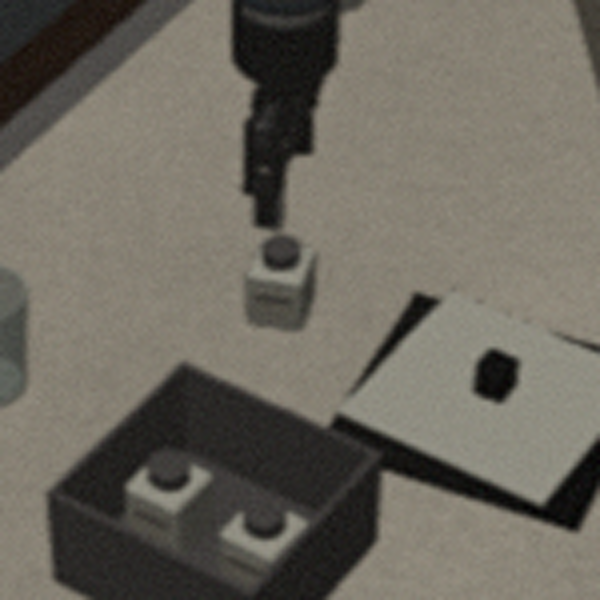

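The gripper is over n2 at (280,285). Descend, grip and lift.

Call:
jog_arm([
  [0,[0,-0.2,-3],[0,0,0]],
  [0,[0,-0.2,-6],[0,0,0]],
  [0,[0,-0.2,-8.5],[0,0,0]],
  [0,[0,-0.2,-9.2],[0,0,0]],
  [0,[0,-0.2,-9.2],[0,0,0]],
  [0,[0,-0.2,-9.2],[0,0,0]],
  [255,[0,-0.2,-9.2],[0,0,0]],
  [255,[0,-0.2,-9.2],[0,0,0]],
  [255,[0,-0.2,-9.2],[0,0,0]],
  [255,[0,-0.2,-9.2],[0,0,0]],
  [255,[0,-0.2,-9.2],[0,0,0]],
  [255,[0,-0.2,-9.2],[0,0,0]],
  [255,[0,-0.2,-9.2],[0,0,0]],
])

```text
time_s: 34.85
tool_pos: [635.1, -223.5, 19.5]
tool_rot: [0.989, 0.148, 0.001, 0.001]
contact_force: [-0.2, 1.0, 5.8]
finger_gap: 0.53
```

Call:
jog_arm([
  [255,[0,0,1],[0,0,0]],
  [255,[0,0,3],[0,0,0]],
  [255,[0,0,6],[0,0,0]],
  [255,[0,0,9],[0,0,0]],
  [255,[0,0,13],[0,0,0]],
  [255,[0,0,17],[0,0,0]],
  [255,[0,0,18],[0,0,0]],
  [255,[0,0,18],[0,0,0]],
  [255,[0,0,18],[0,0,0]],
])

```text
time_s: 35.75
tool_pos: [633.5, -223.0, 197.0]
tool_rot: [0.989, 0.148, -0.001, 0.0]
contact_force: [0.1, 0.4, -2.2]
finger_gap: 0.531
```

Run:
```python
from plan import *
from ov import *
p,d=cap('top');g=p.astype(int).mean(2)
for s in (23,69):
    b=lane(s,0,0);u,v=np.round(proj('top',lane(s,0,66))[0]).astype(int)
    f=fit('top',seg(g<95,u,v)[4],CAP,b[0],b[1],b[2],YL,False,tilt=.28,pad=8); D=np.array([*f[0][:2],b[2]])-O; print(f,'s',D@np.array([np.cos(YL),np.sin(YL),0])/np.cos(T),'y',D@EY)
go(lane(125,0.,100),RL);go(lane(125,0.,20),RL)
cv2.imwrite('pics/t13.png',crop(p,120,340,160,460,2.6))
```

```text
(array([418.4, 273.3,  -4.6]), np.float64(11.0)) s 23.32740178027209 y -0.49167229481090513
(array([462.1, 266.1,  -2.8]), np.float64(10.3)) s 69.40613899327465 y -1.1533152446527049
shift cm [-14.54  48.63  -4.17] rot [  1.2 -16.3 -25.3] target [487.8 263.4 154.6]
shift cm [-12.35  48.3  -11.85] rot [  1.2 -16.3 -25.3] target [509.6 260.2  77.8]
```

View pics/t13.png

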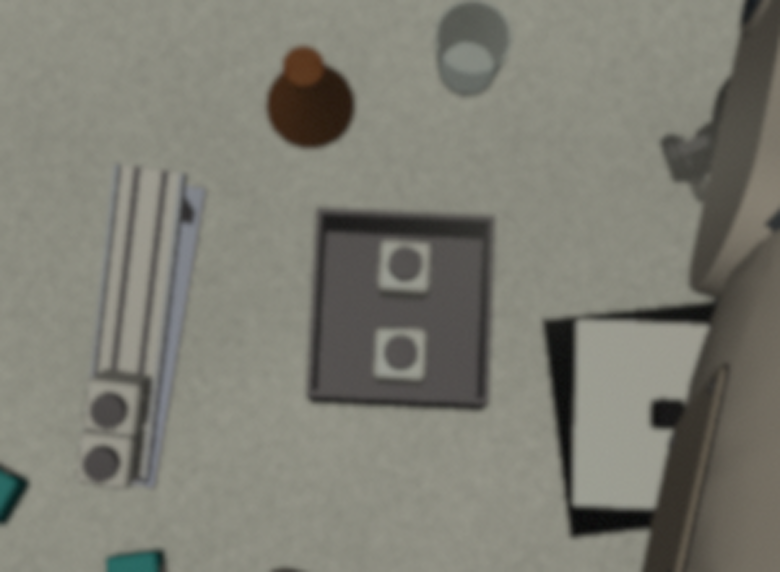

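Call:
jog_arm([
  [255,[-1,4,0],[0,0,-2]],
  [255,[-2,8,0],[0,0,-4]],
  [255,[-3.5,12,0],[0.1,-1,-6]],
  [255,[-5,16,0],[0.2,-2,-8]],
  [255,[-6,20,0],[0.3,-4,-11]],
  [255,[-7.2,24,0],[0.4,-6,-14]],
  [255,[-8.4,28,0],[0.6,-8,-16]],
  [255,[-9.6,32,0],[0.7,-10,-18]],
  [255,[-10.8,36,0],[0.8,-12,-20]],
  [255,[-12,40,0],[1,-14,-22]],
  [255,[-13.2,44,0],[1.1,-15.5,-24]],
  [255,[-14.2,47.5,0],[1.2,-16.3,-25.3]],
  [255,[-14.5,48.6,-2],[1.2,-16.3,-25.3]],
  [255,[-14.5,48.6,-4.2],[1.2,-16.3,-25.3]],
  [255,[-14.5,48.6,-4.2],[1.2,-16.3,-25.3]],
  [255,[-14.5,48.6,-4.2],[1.2,-16.3,-25.3]],
  [255,[-14.5,48.6,-4.2],[1.2,-16.3,-25.3]],
])

```text
time_s: 37.5
tool_pos: [489.7, 262.4, 156.6]
tool_rot: [0.987, -0.074, 0.141, 0.011]
contact_force: [-1.0, 0.5, -1.4]
finger_gap: 0.526
```

Run:
```python
from ov import *
p,d=cap('side');cv2.imwrite('pics/s14.png',crop(p,200,380,220,400,3.3))
from plan import *
go(lane(125,0,100),RL);go(lane(125,0,23),RL)
```

```text
shift cm [-0.21  0.09 -0.23] rot [0.1 0.2 0. ] target [487.8 263.4 154.6]
shift cm [ 1.89 -0.22 -7.63] rot [0.1 0.2 0. ] target [508.8 260.3  80.6]
```

View pics/s14.png

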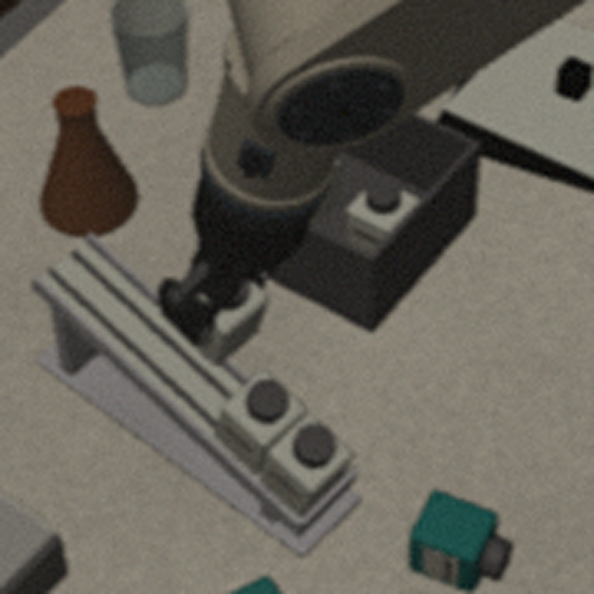

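Call:
jog_arm([
  [255,[0.3,0.1,-1.8],[0,0,0]],
  [255,[0.8,0,-3.6],[0,0,0]],
  [255,[1.3,-0.1,-5.2],[0,0,0]],
  [255,[1.7,-0.2,-6.8],[0,0,0]],
  [255,[1.9,-0.2,-7.5],[0,0,0]],
  [255,[1.9,-0.2,-7.6],[0,0,0]],
  [255,[1.9,-0.2,-7.7],[0,0,0]],
  [255,[1.9,-0.2,-7.7],[0,0,0]],
])

```text
time_s: 38.35
tool_pos: [508.7, 260.9, 80.1]
tool_rot: [0.987, -0.073, 0.141, 0.011]
contact_force: [-0.1, 0.5, -1.1]
finger_gap: 0.531
```

Call:
jog_arm([
  [255,[0,0,-0.1],[0,0,0]],
  [255,[0.1,0,-0.2],[0,0,0]],
  [255,[0.1,0,-0.2],[0,0,0]],
  [255,[0.1,0,-0.2],[0,0,0]],
])

```text
time_s: 38.75
tool_pos: [509.4, 260.8, 77.4]
tool_rot: [0.987, -0.073, 0.141, 0.011]
contact_force: [1.3, 1.0, -1.4]
finger_gap: 0.532
```

Call:
jog_arm([
  [255,[0,0,-0.1],[0,0,0]],
  [255,[0,0,-0.2],[0,0,0]],
  [255,[0,0,-0.2],[0,0,0]],
  [255,[0,0,-0.2],[0,0,0]],
])

```text
time_s: 39.15
tool_pos: [509.5, 260.8, 76.8]
tool_rot: [0.987, -0.073, 0.141, 0.011]
contact_force: [-9.7, -3.2, 21.3]
finger_gap: 0.532
```

Seated, so I release and look.

Call:
jog_arm([
  [110,[0,0,0.1],[0,0,0]],
  [0,[0,0,0.1],[0,0,0]],
  [0,[0,0,0.1],[0,0,0]],
  [0,[0,0,0.1],[0,0,0]],
  [0,[0,0,0.1],[0,0,0]],
  [0,[0,0,0.1],[0,0,0]],
  [0,[-0.6,0.1,2],[0,0,0]],
  [0,[-1.4,0.2,5],[0,0,0]],
  [0,[-2.3,0.3,8],[0,0,0]],
  [0,[-2.7,0.4,12],[0,0,0]],
  [0,[-2.7,0.4,14],[0,0,0]],
  [0,[-2.7,0.4,14],[0,0,0]],
])

```text
time_s: 40.35
tool_pos: [483.9, 265.9, 218.8]
tool_rot: [0.987, -0.073, 0.143, 0.009]
contact_force: [-0.1, -0.8, -0.2]
finger_gap: 1.005
```

```bash
cat > lanechk.py <<'E'
from plan import *
from ov import *
def chk(p):
    g=p.astype(int).mean(2)
    for s in (23,69,115):
        b=lane(s,0,0);u,v=np.round(proj('top',lane(s,0,66))[0]).astype(int)
        f=fit('top',seg(g<95,u,v)[4],CAP,b[0],b[1],b[2],YL,False,tilt=.28,pad=8); D=np.array([*f[0][:2],b[2]])-O; print(s,f[1],'s',round(D@np.array([np.cos(YL),np.sin(YL),0])/np.cos(T),1),'y',round(D@EY,1))
E
python3 - <<'E'
from lanechk import *
p,d=cap('side');cv2.imwrite('pics/s15.png',crop(p,180,380,230,430,3))
p,d=cap('top','t15.png'); chk(p)
g=p.astype(int).mean(2); u,v=np.round(proj('top',[446,-212,45])[0]).astype(int)
k=seg(g<85,u,v)[4]
print('knob',fit('top',k,box(26,26,15,45),446,-212,0),k.sum())
w=seg(g>131,u-15,v)[4]|k
print('lid',fit('top',w,box(170,162,9,15),446,-212,0,-.05))
E
```

```text
23 9.1 s 23.5 y -0.3
69 453.9 s 87.1 y -4.4
115 457.8 s 96.1 y 13.6
knob (array([ 445.8, -213.4,   10.5]), np.float64(9.1)) 132
lid (array([ 446.4, -214.4,   -3.3]), np.float64(2004.7))
```

View pics/s15.png

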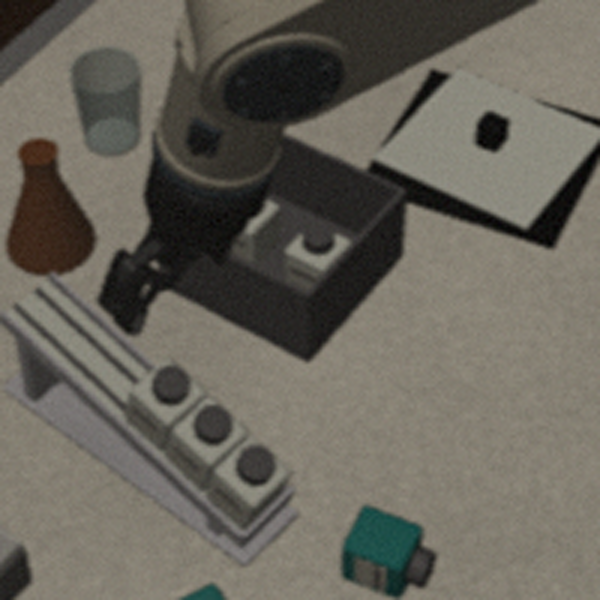

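View pics/t15.png

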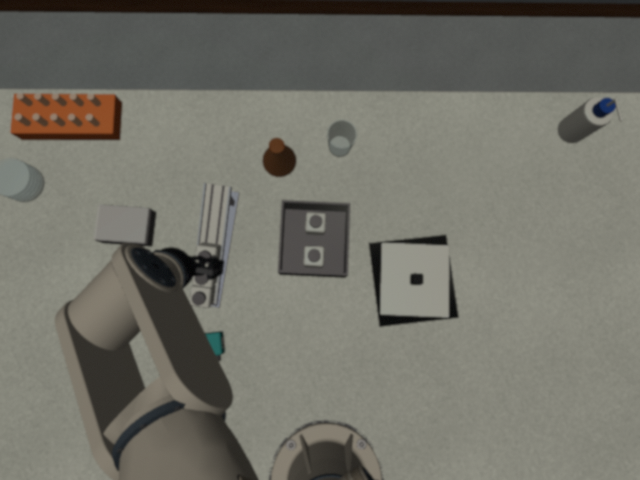

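All three bottles are in line in the lane, and the lid is unmoved on the mat (knob at (416,279)). I re-grasp it at the same pose where I released it.

Run:
```python
from plan import *
go([446.5,-212.4,150],down(-2.9))
```

```text
shift cm [ -3.58 -47.7   -6.52] rot [ 1.7 16.2  5.6] target [ 446.5 -212.4  150. ]
```

Call:
jog_arm([
  [0,[-3.6,-47.7,0],[1.7,16.2,5.6]],
  [0,[-3.6,-47.7,0],[1.7,16.2,5.6]],
  [0,[-3.6,-47.7,0],[1.7,16.2,5.6]],
  [0,[-3.6,-47.7,0],[1.7,16.2,5.6]],
  [0,[-3.6,-47.7,0],[1.7,16.2,5.6]],
  [0,[-3.6,-47.7,0],[1.7,16.2,5.6]],
  [0,[-3.6,-47.7,0],[1.7,16.2,5.6]],
  [0,[-3.6,-47.7,0],[1.7,16.2,5.6]],
  [0,[-3.6,-47.7,0],[1.7,16.2,5.6]],
  [0,[-3.6,-47.7,0],[1.7,16.2,5.6]],
  [0,[-3.6,-47.7,-4],[1.7,16.2,5.6]],
  [0,[-3.6,-47.7,-8],[1.7,16.2,5.6]],
  [0,[-3.6,-47.7,-12],[1.7,16.2,5.6]],
  [0,[-3.6,-47.7,-12],[1.7,16.2,5.6]],
  [0,[-3.6,-47.7,-12],[1.7,16.2,5.6]],
  [0,[-3.6,-47.7,-12],[1.7,16.2,5.6]],
])

```text
time_s: 42.05
tool_pos: [447.3, -212.6, 96.5]
tool_rot: [1.0, -0.025, 0.0, 0.0]
contact_force: [0.1, 0.1, 0.6]
finger_gap: 1.002
```

Run:
```python
from lanechk import *
p,d=cap('top'); chk(p)
go([446.5,-212.4,21.5],down(-2.9))
p,d=cap('side');cv2.imwrite('pics/s16.png',crop(p,150,350,250,450,3))
```

```text
23 8.0 s 22.9 y 0.1
69 7.2 s 69.2 y -1.2
115 8.1 s 115.4 y -1.6
shift cm [-0.1   0.03 -7.54] rot [ 0.1  0.1 -0.1] target [ 446.5 -212.4   21.5]
```

View pics/s16.png

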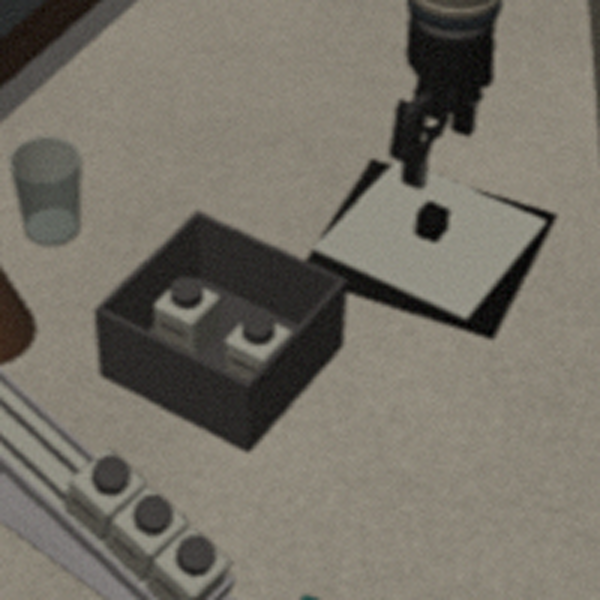

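The lane bottles measure at 22.9, 69.2 and 115.4 mm, all within 1.6 mm of mid-lane. The gripper is above the knob at (432,222). Grip it.

Call:
jog_arm([
  [0,[-0.1,0,-3],[0,0,0]],
  [0,[-0.1,0,-5.5],[0,0,0]],
  [0,[-0.1,0,-7.2],[0,0,0]],
  [0,[-0.1,0,-7.5],[0,0,0]],
  [0,[-0.1,0,-7.5],[0,0,0]],
  [0,[-0.1,0,-7.5],[0,0,0]],
  [0,[-0.1,0,-7.5],[0,0,0]],
])

```text
time_s: 42.85
tool_pos: [446.2, -212.7, 21.5]
tool_rot: [1.0, -0.025, 0.001, 0.0]
contact_force: [0.5, 0.1, 0.3]
finger_gap: 1.002
```

Call:
jog_arm([
  [255,[0,0,0],[0,0,0]],
  [255,[0,0,0],[0,0,0]],
  [255,[0,0,0],[0,0,0]],
  [255,[0,0,0],[0,0,0]],
  [255,[0,0,0],[0,0,0]],
  [255,[0,0,0],[0,0,0]],
  [255,[0,0,0],[0,0,0]],
  [255,[0,0,0],[0,0,0]],
  [255,[0,0,0],[0,0,0]],
])

```text
time_s: 43.75
tool_pos: [445.5, -212.4, 20.6]
tool_rot: [1.0, -0.025, -0.0, -0.0]
contact_force: [-1.9, 0.0, 5.4]
finger_gap: 0.296
```

Call:
jog_arm([
  [255,[0,0,0.5],[0,0,0]],
  [255,[0,0,1.5],[0,0,0]],
  [255,[0,0,3],[0,0,0]],
  [255,[0,0,6],[0,0,0]],
  [255,[0,0,9],[0,0,0]],
  [255,[0,0,12],[0,0,0]],
  [255,[0,0,14],[0,0,0]],
  [255,[0,0,14],[0,0,0]],
  [255,[0,0,14],[0,0,0]],
])

```text
time_s: 44.65
tool_pos: [445.1, -212.2, 160.2]
tool_rot: [1.0, -0.025, -0.0, -0.0]
contact_force: [0.2, 0.0, -3.3]
finger_gap: 0.294
```

Run:
```python
from plan import *
go([537.4,25.8,150],down(-2.9))
go([537.4,25.8,98],down(-2.9))
```

```text
shift cm [ 9.23 23.8  -1.02] rot [-0.  -0.  -0.1] target [537.4  25.8 150. ]
shift cm [ 9.23 23.8  -6.22] rot [-0.  -0.  -0.1] target [537.4  25.8  98. ]
```

Call:
jog_arm([
  [255,[1,2.6,0],[0,0,0]],
  [255,[2,5.2,0],[0,0,0]],
  [255,[3,7.8,0],[0,0,0]],
  [255,[4,10.5,0],[0,0,0]],
  [255,[5,13.1,0],[0,0,0]],
  [255,[6,15.7,0],[0,0,0]],
  [255,[7,18.3,0],[0,0,0]],
  [255,[8,21,0],[0,0,0]],
  [255,[8.8,23,0],[0,0,0]],
  [255,[9.1,23.8,0],[0,0,0]],
  [255,[9.1,23.8,-1.5],[0,0,0]],
  [255,[9.1,23.8,-3],[0,0,0]],
  [255,[9.1,23.8,-4],[0,0,0]],
  [255,[9.1,23.8,-4.5],[0,0,0]],
  [255,[9.1,23.8,-4.5],[0,0,0]],
  [255,[9.1,23.8,-4.5],[0,0,0]],
])

```text
time_s: 46.25
tool_pos: [536.5, 25.5, 115.4]
tool_rot: [1.0, -0.025, -0.0, -0.0]
contact_force: [0.2, 1.7, -3.1]
finger_gap: 0.293
```

Run:
```python
from ov import *
print(arm.state()['tool_pos'])
p,d=cap('side');cv2.imwrite('pics/s17.png',crop(p,190,310,270,390,5))
```

```text
[536.50655056  25.5015577  115.44252843]
```

View pics/s17.png

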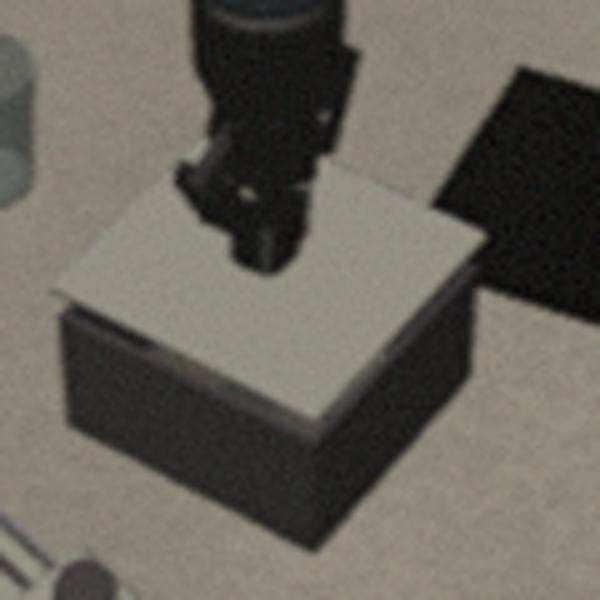

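The lid is level about 18 mm above the tub rim and square with it. Lowering gently.

Call:
jog_arm([
  [255,[0,0,-0.4],[0,0,0]],
  [255,[0,0,-0.8],[0,0,0]],
  [255,[0,0,-1.0],[0,0,0]],
  [255,[0,0,-1.2],[0,0,0]],
  [255,[0,0,-1.3],[0,0,0]],
  [255,[0,0,-1.4],[0,0,0]],
  [255,[0,0,-1.5],[0,0,0]],
  [255,[0,0,-1.5],[0,0,0]],
])

```text
time_s: 47.1
tool_pos: [536.3, 25.7, 100.2]
tool_rot: [1.0, -0.025, -0.0, -0.0]
contact_force: [-0.7, -0.0, -3.3]
finger_gap: 0.294
```

Call:
jog_arm([
  [255,[0,0,-0.1],[0,0,0]],
  [255,[0,0,-0.2],[0,0,0]],
  [255,[0,0,-0.3],[0,0,0]],
  [255,[0,0,-0.3],[0,0,0]],
])

```text
time_s: 47.5
tool_pos: [536.5, 25.7, 97.6]
tool_rot: [1.0, -0.025, -0.0, -0.0]
contact_force: [-1.5, 0.2, 1.7]
finger_gap: 0.294
```

Seated at the home height (97.6). I press lightly, then release.

Call:
jog_arm([
  [255,[0,0,-0.1],[0,0,0]],
  [255,[0,0,-0.1],[0,0,0]],
  [200,[0,0,-0.05],[0,0,0]],
  [100,[0,0,0],[0,0,0]],
  [0,[0,0,0],[0,0,0]],
  [0,[0,0,0],[0,0,0]],
  [0,[0,0,0],[0,0,0]],
  [0,[0,0,0],[0,0,0]],
  [0,[0,0,3],[0,0,0]],
  [0,[0,0,8],[0,0,0]],
  [0,[0,0,12],[0,0,0]],
  [0,[0,0,17],[0,0,0]],
  [0,[-9,-15,20],[0,0,0]],
  [0,[-12,-30,20],[0,0,0]],
  [0,[-12,-40,20],[0,0,0]],
  [0,[-12,-40,20],[0,0,0]],
  [0,[-12,-40,20],[0,0,0]],
  [0,[-12,-40,20],[0,0,0]],
  [0,[-12,-40,20],[0,0,0]],
  [0,[-12,-40,20],[0,0,0]],
])

```text
time_s: 49.5
tool_pos: [420.5, -356.0, 296.3]
tool_rot: [1.0, -0.025, -0.0, -0.0]
contact_force: [0.2, 0.3, -1.2]
finger_gap: 1.001
```

Run:
```python
from lanechk import *
p,d=cap('top','t18.png'); chk(p)
g=p.astype(int).mean(2)
k=seg(g<85,314,236)[4]
print('knob',fit('top',k,box(26,26,92,122),534,25,0))
print('lid',fit('top',seg((g>131),290,215)[4]|k,box(170,162,86,92),534,25,0))
W=world('top',d)
for u,v in((285,210),(340,210),(285,265),(340,265)): print(np.median(W[v-4:v+5,u-4:u+5,2]))
p,d=cap('side');cv2.imwrite('pics/s18.png',crop(p,180,380,230,430,3))
```

```text
23 6.2 s 23.0 y 0.1
69 4.9 s 69.4 y -1.2
115 6.8 s 114.7 y -1.8
knob (array([536.5,  24.2,  -4.2]), np.float64(9.1))
lid (array([538.3,  25.3,  -3.1]), np.float64(122.1))
91.26040524011214
90.71603359067913
91.9213617800388
91.01506227307588
```

View pics/s18.png

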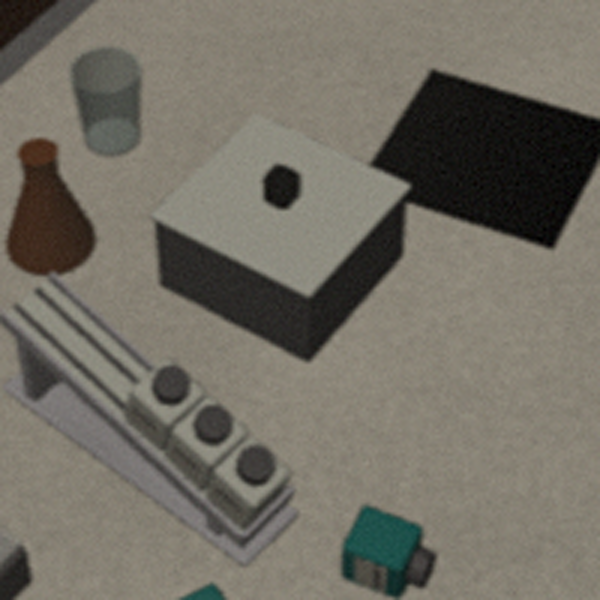

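View pics/t18.png

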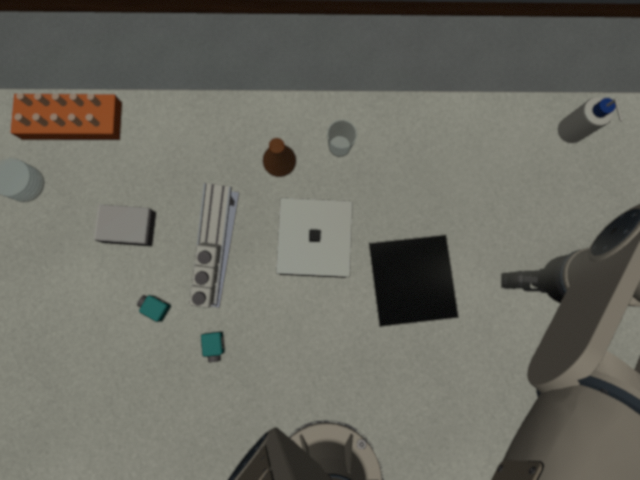

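The lid is home and level at its original pose, the lane is correct, the bystanders are in place and no new bottles remain on the bench. Handing in.

```bash
python3 -c "
from rig import arm
print(arm.hand_in())"
```

```text
the job is handed in; nothing more can be done
None
```

The job is done and handed in at about 50 s of the 210 s allowed; no verdict was reported.

**What I did**
1. I laid the lid flat on the mat.
2. I stood old1 and then old2 upright in the tub.
3. I loaded the two new bottles found on the bench into the lane behind old3. One of them had been knocked a few centimetres aside mid-run, so I measured it again before grasping it.
4. I put the lid back on.

**Last checks**
- **Lane:** old3 and the two new bottles measured 23.0, 69.4 and 114.7 mm up from the stop. All were within 1.8 mm of mid-lane, cap up and square in the side view.
- **Lid:** it is back within about 1 mm and 0.2° of where it first sat. The four points checked on its plate read 90.7–91.9 mm high, against 92 mm nominal.
- **Tub:** both bottles were upright the last time I could see them, just before the lid closed.
- **Bystanders and robot:** the beaker, flask and tip box look unmoved. The arm was clear of everything.

**What disagreed**
- The two cameras differed by about 1–2 px (2–3 mm), close to the stated calibration error.
- Old2 and old3 did not slide when old1 was taken, so I picked old2 from its original spot. Old3 then slid to the stop by itself.
- One lane check was spoiled while the arm blocked the camera's view; the repeat was fine.

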